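Load the chassis fixture and hang the covers

ROBOT

A 6-joint arm with a two-finger parallel gripper is mounted at the origin on the work surface. World frame = base frame: x ahead of the robot, y to its left, z up, the work surface at z = 0. Lengths are in m, angles in degrees, forces in N, time in s.
With the tool pointing down it reaches from about 0.3 to 0.75 m from the base axis. Payload 8.5 kg.
Tool frame: the origin (TCP) lies midway between the tips of the shut fingers; the grasp point (between the pads) lies 19 mm behind it; z points along the fingers, y is the line along which they close (so a half turn about z gives the same grasp; the last joint's range is limited). The gripper opens to 85 mm and grips with 20 to 120 N. Pads are 22 mm wide; open, the fingers measure 114 mm over their backs; the gripper's body (76 mm by 85 mm) begins 54 mm behind the grasp point. The pads swing forward as they close: fully open they stand 13 mm farther back than shut.
Start: joints at [64.269, 21.807, 74.336, -0, 83.858, -12.336], TCP at [0.127, 0.535, 0.231] pointing down, gripper open.
Joint ranges: [-178.18, 178.18], [-50.72, 133.34], [12.68, 142.11], [-81.47, 261.47], [9.98, 163.14], [-165.26, 165.26]. Speed limits (degrees/s): [136.94, 136.94, 180, 180, 180, 180].

INTERFACE

Orientations are given as a 3x3 rotation matrix whose columns are the frame's x, y, z axes.
In Python, from rig import observe, optics, order, spotter gives the robot as it stands.
- The arm moves only by the tool move_arm, never from a script. Its argument "series" is text: rows parted by semicolons, each of 5 numbers parted by spaces: the shift along the tool's x, y, z in cm, then the turn about the tool's z in degrees, then the opening, from -1 (shut) to 1 (fully open). A call has 1 to 8 rows; each row is the pose to reach, as a shift and turn from the pose commanded when the call began, along the tool's axes at that moment; what a row does not reach only later rows make up. A row lasts 1/8 s, in which the tool goes at most 62.5 mm and 10.7 degrees, less where a joint would pass 70% of its speed; a pose out of reach is approached as far as the arm can. A call with a gripper value outside its range is refused whole. The fingers move at their own pace and stop on an object; "force" is the grip in N (left out, the last holds). Time passes only in rows, so rows that repeat a pose let the fingers close. It gives the time, the measured TCP pose, the force, the opening and the grip force at its end, in the units of the state.
- observe(): the state, without advancing time (a new reading comes with each control period).
- optics.get_image(name): name is "scene" or "side" or "wrist"; returns a dict with "pixels" (480x640x3 uint8, blue, green, red), "camera_matrix" (3x3 intrinsics, pixels), "rvec" (rotation vector, rad) and "tvec" (3), from world to camera coordinates, as OpenCV has them. Camera axes: x right, y down, z forward; pixel columns grow to the right and rows downward; lengths in m; the calibration is good to about 2 mm. A picture is of the moment at which its call begins. There is no depth.
- order.close_job(): hands the job in; it is judged then, once.
Trained networks look in the newest picture that a camera, given by its name, has taken for a name from the list of things; names that differ only in an ending like _2 or _b are one class to them, and where a whole thing is asked for, a point or a joint stands for the part that bears it (a point fixed in the world has none). Each returns a list of dicts, best first, with "score" (0 to 1); they miss things now and then, are a little off and sometimes report something else, mostly with a low value. They report only what shows in the picture. A call takes as long as a camera call. They do not tell look-alikes from the thing itself.
- spotter.find_in(thing, camera): "point" ([x, y, z] in m, in world coordinates, good to about 4 mm: the middle of the surface that is visible of it).
- spotter.cut_out(thing, camera): "pixels" (480x640 bool, what is visible of it).
- spotter.mark_of(thing, camera): "point" ([x, y, z] in m, in world coordinates, good to about 4 mm: a listed point, or the origin of a listed thing).
The state is a dict: "time_s": time; "q": joint angles; "qvel": joint speeds; "joint_efforts": joint torques, N m; "position": TCP position; "tool_rot": TCP orientation; "ft_force": force on the tool from outside, world axes, zero at the start; "wrist_torque": the same for the moment, N m; "grip_width": finger opening in m; "gripper_force": force on a finger pad.
Only numpy, scipy, OpenCV 4.12 (cv2) and the standard library are available. Lean on these libraries where they do the work, as an engineer would, in place of code of your own. Each camera call takes 0.05 s, during which the arm holds its last target. There are 200 camera calls.

TASK

Get the rework station ready: first pull the fixture's valve lever back towards the robot to open the clamp. Then seat every chassis fully home and flat in a nest of its own, connector in the notch, and hang both U-shaped covers astride the bar of the rail. When all of that is in place, push the lever all the way over, away from the robot, to clamp, and leave the other things on the bench where they are.

Things in the scene. Friction and masses are not known exactly. Their poses are not given: they have to be found in the camera images.
- chassis0: lower half of a small instrument: off-white block 90 (x) x 56 (y) x 34 (z) mm with a green circuit board on top and a black connector block (sticks out 12 mm, 22 mm wide, 12 mm high, at the bottom edge) in the middle of its -x end. Origin: centre of the underside of the 90 x 56 block; z up. 0.15 to 0.3 kg. May be absent (None)
- chassis1: lower half of a small instrument: off-white block 90 (x) x 56 (y) x 34 (z) mm with a green circuit board on top and a black connector block (sticks out 12 mm, 22 mm wide, 12 mm high, at the bottom edge) in the middle of its -x end. Origin: centre of the underside of the 90 x 56 block; z up. 0.15 to 0.3 kg. May be absent (None)
- chassis2: lower half of a small instrument: off-white block 90 (x) x 56 (y) x 34 (z) mm with a green circuit board on top and a black connector block (sticks out 12 mm, 22 mm wide, 12 mm high, at the bottom edge) in the middle of its -x end. Origin: centre of the underside of the 90 x 56 block; z up. 0.15 to 0.3 kg. May be absent (None)
- cover0: U-shaped sheet-metal cover, off-white, standing on its two long legs like a tunnel: 100 mm long (x), 62 mm wide over the legs (y), 70 mm high, sheet 3 mm thick, 56 mm between the legs, open at both ends, vent slots in the legs. Origin: centre between the feet, at table height; x along the tunnel, z up. About 0.2 kg
- cover1: U-shaped sheet-metal cover, off-white, standing on its two long legs like a tunnel: 100 mm long (x), 62 mm wide over the legs (y), 70 mm high, sheet 3 mm thick, 56 mm between the legs, open at both ends, vent slots in the legs. Origin: centre between the feet, at table height; x along the tunnel, z up. About 0.2 kg
- cover0_inside (a point): centre of the underside of the top sheet of cover0, 67 mm above its origin; axes as the cover's. It rests on the bar when the cover hangs
- cover1_inside (a point): centre of the underside of the top sheet of cover1, 67 mm above its origin; axes as the cover's. It rests on the bar when the cover hangs
- fixture: fixed aluminium plate 150 (x) x 385 (y) x 10 mm with three grey nests side by side 94 mm apart along y, and the lever valve at its +y end. Origin on the table, below the middle nest; z up
- nest0 (a point): centre of the floor of nest 0 (0 at the -y end, 1 middle, 2 next to the valve), 10 mm above the table. Pocket 94 (x) x 60 (y) mm inside, walls 7 mm thick and 14 mm high; the -x wall has a 28 mm wide notch in its middle, open down to the floor, for the chassis's connector. A seated chassis has its origin here and its x axis along this x axis
- nest1 (a point): centre of the floor of nest 1 (0 at the -y end, 1 middle, 2 next to the valve), 10 mm above the table. Pocket 94 (x) x 60 (y) mm inside, walls 7 mm thick and 14 mm high; the -x wall has a 28 mm wide notch in its middle, open down to the floor, for the chassis's connector. A seated chassis has its origin here and its x axis along this x axis
- nest2 (a point): centre of the floor of nest 2 (0 at the -y end, 1 middle, 2 next to the valve), 10 mm above the table. Pocket 94 (x) x 60 (y) mm inside, walls 7 mm thick and 14 mm high; the -x wall has a 28 mm wide notch in its middle, open down to the floor, for the chassis's connector. A seated chassis has its origin here and its x axis along this x axis
- valve (a joint): angle of the valve lever, 0 to 1.0 rad; 0: leaning to the fixture's -x (towards the robot, clamp open), 1.0: leaning to +x (clamped); 0.5 is upright. It stays where it is left; turning it takes about 1 N at the ball
- valve_tip (a point): centre of the lever's black ball (26 mm diameter) at the top of an 80 mm steel rod (10 mm thick). The rod's pivot lies in the fixture's frame at x 0, y 190, z 32 mm and its axis is the fixture's y; the valve block below is 70 x 50 x 25 mm. The ball is about 102 mm above the table at either end of the travel, 112 mm midway
- rail_mid (a point): middle of the rail's bar, on its axis, 140 mm above the table; y along the bar, z up. Bar 300 mm long, 18 mm thick, between two posts at its ends; posts no higher than the bar, on 70 mm wide round feet. Fixed
- screwdriver: bystander, not to be disturbed: screwdriver, lying
- tape_measure: bystander, not to be disturbed: tape measure, 70 mm, yellow
- multimeter: bystander, not to be disturbed: hand multimeter 160 x 80 x 44 mm, lying flat
- jar: bystander, not to be disturbed: small white jar with lid, diameter 60, height 65 mm
- wrench: bystander, not to be disturbed: open-ended wrench, lying
- tape_roll: bystander, not to be disturbed: roll of tape, diameter 90, height 22 mm
- parts_dish: bystander, not to be disturbed: round steel parts dish, diameter 90, height 35 mm
Not all that is in view belongs to the job. What is shaped like the chassis1 but blue or pink is not meant.

How it is judged:
By the outcome, as a careful person would: the job done as asked, in the order asked, and still so for the second after the job is handed in, with the robot touching nothing.
Of chassis0, chassis1, chassis2 only 2 to 3 are there at a start; the rules pass over those that are not, and their reading is None.
At some moment in a run one of chassis0, chassis1, chassis2 may be knocked a few centimetres aside while the robot is not near it.
It also fails if it takes over 210 s, if anything falls off the work surface, if the arm or the gripper's body presses on something with over 40 N, if the wrist force passes 120 N, or if a joint passes its speed limit or range.

## Working session

There is one attempt and no reset: what is moved stays moved. The work goes in short steps, Python scripts to look and compute and a tool call to move; the robot and the scene stay as the last step left them, time stands still between calls to the robot, and variables do not carry over. Pictures are saved under pics/ and viewed, at most 14 in all, crops included, and the job is handed in when it is done.

Besides the shell and the picture viewer there is one more tool, called after ">>>" by a JSON object that holds its "op" and its "data", one argument or row to a line. move_arm: Moves the arm, as the interface text tells. Its arguments: {"type":"object","properties":{"series":{"type":"string"},"force":{"type":"number"}},"required":["series"]}

```bash
mkdir -p pics; ls; cat > h.py <<'E'
import numpy as np,cv2
from rig import observe,optics,order,spotter
np.set_printoptions(precision=4,suppress=True)
def pic(n,f):
    d=optics.get_image(n); cv2.imwrite('pics/'+f,d['pixels']); return d
def P(d,pts):
    return cv2.projectPoints(np.array(pts,float).reshape(-1,3),np.array(d['rvec'],float),np.array(d['tvec'],float),np.array(d['camera_matrix'],float),None)[0].reshape(-1,2)
def ray(d,uv,z):
    K=np.array(d['camera_matrix'],float);R=cv2.Rodrigues(np.array(d['rvec'],float))[0];t=np.array(d['tvec'],float).ravel()
    c=-R.T@t; v=R.T@np.linalg.inv(K)@np.array([uv[0],uv[1],1.]); return c+v*(z-c[2])/v[2]
E
python3 - <<'E'
from h import *
s=observe();print(s['position'],s['tool_rot'],s['time_s'])
a=pic('scene','a.png');b=pic('side','b.png')
for n in ['chassis0','cover0','nest0','nest1','nest2','valve_tip','rail_mid','cover0_inside','fixture','screwdriver','tape_measure','multimeter','jar','wrench','tape_roll','parts_dish']:
  for c in ['scene','side']:
    print(n,c,[(np.array(r['point']).round(3).tolist(),round(r['score'],2)) for r in spotter.mark_of(n,c)][:5])
E
```

```text
pics
[0.1273 0.5348 0.2307] [[-0.9728  0.2316 -0.0007]
 [ 0.2316  0.9728 -0.0014]
 [ 0.0003 -0.0015 -1.    ]] 0.0
chassis0 scene [([0.449, 0.168, 0.002], 0.84), ([0.192, 0.28, -0.001], 0.78), ([0.298, 0.192, 0.001], 0.77), ([0.454, 0.004, -0.002], 0.72), ([0.432, -0.168, -0.001], 0.6)]
chassis0 side [([0.434, -0.165, -0.003], 0.74), ([0.195, 0.284, 0.0], 0.69), ([0.448, 0.004, -0.002], 0.64), ([0.449, 0.168, 0.004], 0.62), ([0.298, 0.188, -0.0], 0.61)]
cover0 scene [([0.426, -0.345, 0.004], 0.83), ([0.415, 0.347, -0.004], 0.57)]
cover0 side [([0.407, 0.35, -0.002], 0.77), ([0.426, -0.347, 0.004], 0.6)]
nest0 scene [([0.585, -0.124, 0.012], 0.95), ([0.589, -0.311, 0.011], 0.87), ([0.585, -0.217, 0.011], 0.73)]
nest0 side [([0.587, -0.221, 0.015], 0.87), ([0.589, -0.13, 0.011], 0.58), ([0.584, -0.312, 0.005], 0.56)]
nest1 scene [([0.585, -0.124, 0.012], 0.95), ([0.589, -0.311, 0.011], 0.87), ([0.585, -0.217, 0.011], 0.73)]
nest1 side [([0.587, -0.221, 0.015], 0.87), ([0.589, -0.13, 0.011], 0.58), ([0.584, -0.312, 0.005], 0.56)]
nest2 scene [([0.585, -0.124, 0.012], 0.95), ([0.589, -0.3
[... 789 characters left out ...]
]
tape_measure side [([0.425, -0.344, 0.068], 0.58), ([0.693, 0.323, 0.001], 0.56), ([0.753, 0.08, -0.002], 0.49)]
multimeter scene [([0.747, 0.08, 0.003], 0.81)]
multimeter side [([0.75, 0.079, -0.001], 0.76), ([0.694, 0.318, 0.003], 0.5), ([0.622, -0.029, 0.103], 0.47), ([0.448, 0.17, 0.001], 0.16)]
jar scene [([0.632, -0.455, -0.001], 0.82)]
jar side [([0.635, -0.451, -0.0], 0.83)]
wrench scene [([0.771, -0.091, -0.002], 0.79)]
wrench side [([0.77, -0.088, 0.0], 0.82)]
tape_roll scene [([0.507, 0.513, 0.001], 0.68)]
tape_roll side [([0.513, 0.519, -0.002], 0.81), ([0.776, -0.086, -0.003], 0.67)]
parts_dish scene [([0.384, 0.522, -0.0], 0.74)]
parts_dish side [([0.39, 0.52, -0.003], 0.68)]
```

View pics/a.png

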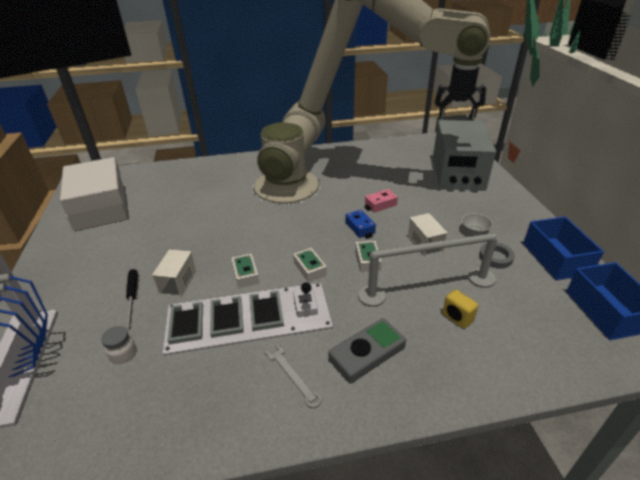

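View pics/b.png

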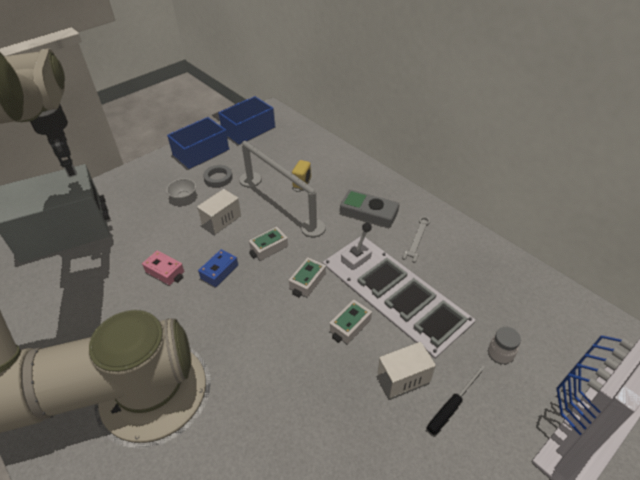

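The scene shows three off-white chassis (scene px (245,268), (310,262), (368,253)), a blue and a pink look-alike, two covers at (175,270) and (428,230), the fixture with the lever tilted away at (306,288), and the rail at (435,250). The side view agrees. I'll go for the lever first.

```bash
cat >> h.py <<'E'
def go(p,ang=None,s=None,R=None,p0=None):
    """shift(cm, tool axes) and turn to put TCP at p with tool y axis at world angle ang (mod 180)"""
    s=s or observe(); R=np.array(s['tool_rot']) if R is None else R
    sh=R.T@(np.array(p)-np.array(s['position']))*100
    a=np.degrees(np.arctan2(R[1,1],R[0,1])); t=0
    if ang is not None: t=-((ang-a+90)%180-90)
    print('shift',sh.round(2),'turn',round(t,1),'now y-angle',round(a,2),'q6',round(s['q'][5],1)); return sh,t
E
python3 - <<'E'
from h import *
go([.67,-.03,.25],90)
go([.67,-.03,.085],90)
E
```

```text
shift [-65.87 -42.39  -1.87] turn -13.4 now y-angle 76.6 q6 -12.3
shift [-65.87 -42.39  14.63] turn -13.4 now y-angle 76.6 q6 -12.3
```

>>> {"op": "move_arm", "data": {
  "series": "-32.9 -21.2 -2 -6.7 -1;-32.9 -21.2 -2 -6.7 -1;-32.9 -21.2 -2 -6.7 -1;-32.9 -21.2 -2 -6.7 -1;-32.9 -21.2 -2 -6.7 -1;-32.9 -21.2 -2 -6.7 -1;-32.9 -21.2 -2 -6.7 -1;-32.9 -21.2 -2 -6.7 -1"
}}

```text
time_s: 2.7
position: [0.3986, 0.2523, 0.2512]
tool_rot: [[-0.993, 0.118, -0.0], [0.118, 0.993, 0.0], [0.0, 0.0, -1.0]]
ft_force: [0.3, 0.1, -0.5]
grip_width: -0.0
gripper_force: 0.0
```

```bash
python3 - <<'E'
from h import *
go([.67,-.03,.25],90)
pic('wrist','w1.png')
E
```

```text
shift [-30.29 -24.82   0.11] turn -6.8 now y-angle 83.21 q6 -65.3
```

>>> {"op": "move_arm", "data": {
  "series": "-30.3 -24.8 0 -6.8 -1;-30.3 -24.8 0 -6.8 -1;-30.3 -24.8 0 -6.8 -1;-30.3 -24.8 0 -6.8 -1;-30.3 -24.8 0 -6.8 -1;-30.3 -24.8 0 -6.8 -1;-30.3 -24.8 0 -6.8 -1;-30.3 -24.8 0 -6.8 -1"
}}

```text
time_s: 3.75
position: [0.6706, -0.0277, 0.2504]
tool_rot: [[-1.0, -0.003, -0.001], [-0.003, 1.0, 0.001], [0.001, 0.001, -1.0]]
ft_force: [0.2, 0.8, 0.5]
grip_width: 0.0
gripper_force: 0.0
```

View pics/w1.png

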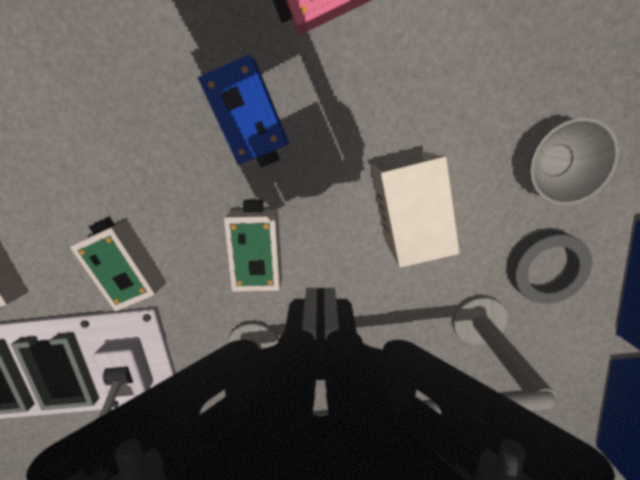

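The wrist picture (up = towards the robot) shows chassis at (252,250) and (112,268) with connectors on the robot side, the cover at (420,210), and the lever at lower left. Now lower and sweep.

>>> {"op": "move_arm", "data": {
  "series": "0 -0.2 6 0 -1;0 -0.2 12 0 -1;0 -0.2 16.5 0 -1;0 -0.2 16.5 0 -1;2 -0.2 16.5 0 -1;4 -0.2 16.5 0 -1;6 -0.2 16.5 0 -1;8 -0.2 16.5 0 -1"
}}

```text
time_s: 4.75
position: [0.591, -0.0302, 0.0898]
tool_rot: [[-1.0, -0.003, 0.006], [-0.003, 1.0, -0.001], [-0.006, -0.001, -1.0]]
ft_force: [1.7, 0.3, -0.5]
grip_width: -0.0001
gripper_force: 0.5
```

>>> {"op": "move_arm", "data": {
  "series": "0.6 0 0 0 -1;1.2 0 0 0 -1;1.8 0 0 0 -1;1.8 0 0 0 -1"
}}

```text
time_s: 5.25
position: [0.5737, -0.0312, 0.087]
tool_rot: [[-1.0, -0.002, 0.004], [-0.002, 1.0, -0.0], [-0.004, -0.0, -1.0]]
ft_force: [5.1, 2.3, -0.0]
grip_width: -0.0002
gripper_force: 2.7
```

```bash
python3 - <<'E'
from h import *
s=observe();print(s['position'],s['ft_force'])
for c in ['scene','side']: print(spotter.mark_of('valve_tip',c)[:2])
E
```

```text
[ 0.5737 -0.0312  0.087 ] [ 5.1341  2.2539 -0.029 ]
[{'point': [0.6182, -0.0291, 0.1001], 'score': 0.46}]
[{'point': [0.6217, -0.0296, 0.1043], 'score': 0.67}]
```

>>> {"op": "move_arm", "data": {
  "series": "0.4 0 0 0 -1;0.8 0 0 0 -1;0.8 0 0 0 -1"
}}

```text
time_s: 5.72
position: [0.573, -0.0314, 0.0875]
tool_rot: [[-1.0, -0.0, 0.022], [-0.0, 1.0, -0.001], [-0.022, -0.001, -1.0]]
ft_force: [38.1, 6.9, -18.8]
grip_width: -0.0
gripper_force: 18.8
```

```bash
python3 - <<'E'
from h import *
s=observe();print(s['position'],s['ft_force'])
for c in ['scene','side']: optics.get_image(c);print(spotter.mark_of('valve_tip',c)[:2])
E
```

```text
[ 0.573  -0.0314  0.0875] [ 38.1083   6.9357 -18.8111]
[]
[{'point': [0.5511, -0.0299, 0.104], 'score': 0.6}]
```

>>> {"op": "move_arm", "data": {
  "series": "-3 0 0 0 -1;-3 0 -6 0 -1;-3 0 -12 0 -1;-3 0 -18 0 1;-3 -5 -24 0 1;-3 -10 -26 0 1;-3 -15 -26 0 1;-3 -15 -26 0 1"
}}

```text
time_s: 6.92
position: [0.5943, -0.1848, 0.3456]
tool_rot: [[-1.0, 0.003, -0.001], [0.003, 1.0, -0.0], [0.001, -0.0, -1.0]]
ft_force: [-0.0, 1.1, -0.2]
grip_width: 0.0851
gripper_force: 0.0
```

```bash
python3 - <<'E'
from h import *
go([.62,-.18,.35],90)
pic('wrist','w2.png');optics.get_image('side')
for c in ['wrist','side']: print(spotter.mark_of('valve_tip',c)[:2])
print([(np.array(r['point']).round(4).tolist(),round(r['score'],2)) for r in spotter.mark_of('nest0','wrist')])
print([(np.array(r['point']).round(4).tolist(),round(r['score'],2)) for r in spotter.mark_of('chassis0','wrist')])
E
```

```text
shift [-2.57  0.49 -0.44] turn -0.2 now y-angle 89.83 q6 -118.0
[{'point': [0.5543, -0.0325, 0.1018], 'score': 0.62}]
[{'point': [0.5469, -0.0293, 0.1065], 'score': 0.67}, {'point': [0.5882, -0.1287, 0.0088], 'score': 0.18}]
[([0.5866, -0.2206, 0.0103], 0.86), ([0.5877, -0.1281, 0.0102], 0.8), ([0.5904, -0.312, 0.0076], 0.73), ([0.4681, -0.4549, 0.0027], 0.56)]
[([0.4285, -0.1686, 0.0003], 0.98), ([0.449, 0.0066, 0.0068], 0.93), ([0.4502, 0.1647, -0.0028], 0.86)]
```

View pics/w2.png

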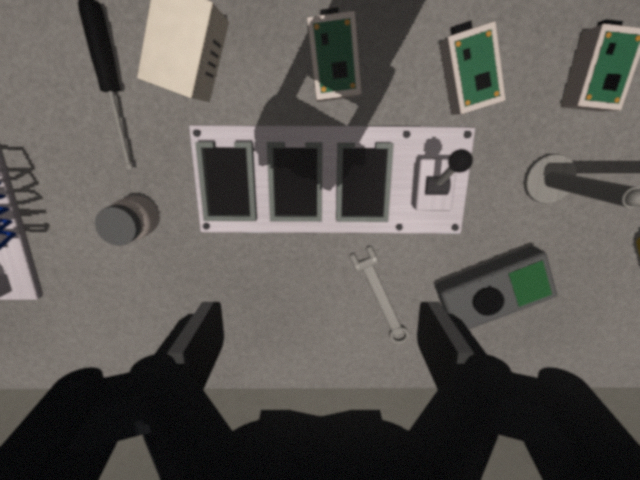

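The picture shows the lever now towards the robot (460,160), the nests at (227,182), (295,182), (363,182), with notches at the top edge, and chassis at (333,55), (477,65), (612,65), connectors up (towards the robot). Now the fits.

```bash
cat >> h.py <<'E'
from scipy.optimize import minimize
def seg(a,b,n=40): return np.linspace(a,b,n)
def rect(cx,cy,lx,ly,z):
    c=[(cx+sx*lx/2,cy+sy*ly/2,z) for sx,sy in((-1,-1),(1,-1),(1,1),(-1,1))]
    return np.vstack([seg(c[i],c[(i+1)%4]) for i in range(4)])
NEST=np.vstack([np.vstack([rect(0,k*.094,.094,.060,.024),rect(0,k*.094,.108,.074,.024)]) for k in(-1,0,1)])
CH=np.vstack([rect(0,0,.09,.056,.034),rect(-.051,0,.012,.022,.012)[40*0:]])
COV=rect(0,0,.1,.062,.07)
def place(m,p):
    c,s=np.cos(p[2]),np.sin(p[2]); return np.c_[m[:,0]*c-m[:,1]*s+p[0],m[:,0]*s+m[:,1]*c+p[1],m[:,2]]
def fit(d,m,p0,z0=0,cap=8,da=25):
    g=cv2.cvtColor(d['pixels'],cv2.COLOR_BGR2GRAY)
    e=cv2.Canny(g,40,100); D=cv2.distanceTransform(255-e,cv2.DIST_L2,5)
    m=m+np.array([0,0,z0])
    def f(p):
        q=P(d,place(m,p)).astype(np.float32); v=cv2.remap(D,q[:,0].copy(),q[:,1].copy(),cv2.INTER_LINEAR,borderValue=cap)
        return np.minimum(v,cap).mean()
    best=None
    for a in np.arange(-da,da+1,8):
        for dx in(-.006,0,.006):
            p=np.array(p0,float)+[dx,0,np.radians(a)]
            r=minimize(f,p,method='Nelder-Mead',options=dict(initial_simplex=p+np.array([[0,0,0],[.006,0,0],[0,.006,0],[0,0,.1]]),xatol=1e-5,fatol=1e-4))
            if best is None or r.fun<best.fun: best=r
    x=best.x; print('fit',x[:2].round(4),'yaw',round(np.degrees(x[2]),2),'cost',round(best.fun,2)); return x
E
python3 - <<'E'
from h import *
d=optics.get_image('wrist')
im=d['pixels'].copy()
def show(m,p,z0=0):
    for u,v in P(d,place(m+np.array([0,0,z0]),p)):
        if 0<=u<640 and 0<=v<480: im[int(v),int(u)]=(0,0,255)
p=fit(d,NEST,[.587,-.22,0],da=8);show(NEST,p)
for q in [(.43,-.168,0),(.45,.005,.3),(.45,.166,0)]:
    p=fit(d,CH,q,da=33);show(CH,p)
g=cv2.inRange(cv2.cvtColor(d['pixels'],cv2.COLOR_BGR2HSV),(45,70,20),(95,255,255))
for c in cv2.findContours(g,0,2)[0]:
    if cv2.contourArea(c)>300:
        w=np.array([ray(d,u,.036)[:2] for u in c[:,0].astype(float)],np.float32)
        print('green',cv2.minAreaRect(w*1000))
cv2.imwrite('pics/f1.png',cv2.resize(im[:300],(800,375)))
E
```

```text
fit [ 0.5868 -0.2193] yaw -0.47 cost 0.54
fit [ 0.4338 -0.1667] yaw 6.64 cost 0.8
fit [0.4475 0.0061] yaw 17.09 cost 0.73
fit [0.4471 0.1695] yaw -4.57 cost 0.77
green ((733.6605834960938, 123.66228485107422), (60.15230941772461, 49.54738235473633), 24.587627410888672)
green ((447.17559814453125, 168.8798828125), (41.586021423339844, 73.2754135131836), 84.16043853759766)
green ((447.7754821777344, 5.879690170288086), (73.2205581665039, 41.46923828125), 16.374435424804688)
green ((433.8060302734375, -166.81008911132812), (73.30574035644531, 40.94395446777344), 7.001167297363281)
```

View pics/f1.png

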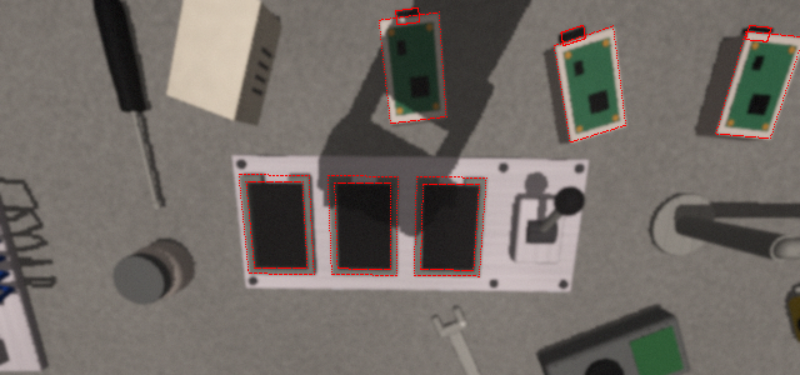

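```bash
python3 - <<'E'
from h import *
go([.4338,-.1667,.013],96.8)
E
```

```text
shift [16.09  1.39 33.35] turn -6.6 now y-angle 90.19 q6 -117.9
```

>>> {"op": "move_arm", "data": {
  "series": "16.1 1.4 22 -6.8 1;16.1 1.4 22 -6.8 1;16.1 1.4 22 -6.8 1;16.1 1.4 22 -6.8 1;16.1 1.4 22 -6.8 1;16.1 1.4 22 -6.8 1"
}}

```text
time_s: 8.02
position: [0.4329, -0.1668, 0.1259]
tool_rot: [[-0.993, -0.12, -0.002], [-0.12, 0.993, 0.001], [0.002, 0.001, -1.0]]
ft_force: [0.7, -0.0, 0.7]
grip_width: 0.0853
gripper_force: 0.0
```

```bash
python3 - <<'E'
from h import *
print(observe()['position'])
go([.4338,-.1667,.013],96.8)
d=pic('wrist','w3.png')
fit(d,CH,[.4338,-.1667,.12],da=8)
E
```

```text
[ 0.4329 -0.1668  0.1259]
shift [-0.1  -0.02 11.29] turn 0.1 now y-angle 96.91 q6 -132.7
fit [ 0.4338 -0.167 ] yaw 6.91 cost 0.83
```

>>> {"op": "move_arm", "data": {
  "series": "0 0 6 0 1;0 0 11.3 0 1;0 0 11.3 0 1;0 0 11.3 0 -1;0 0 11.3 0 -1;0 0 11.3 0 -1;0 0 11.3 0 -1;0 0 11.3 0 -1",
  "force": 40
}}

```text
time_s: 9.07
position: [0.435, -0.1682, 0.0158]
tool_rot: [[-0.993, -0.12, 0.004], [-0.12, 0.993, -0.003], [-0.004, -0.003, -1.0]]
ft_force: [-0.5, 1.1, 6.4]
grip_width: 0.0554
gripper_force: 42.0
```

>>> {"op": "move_arm", "data": {
  "series": "0 0 -2 0 -1;0 0 -5 0 -1;0 0 -8 0 -1;0 0 -8 0 -1"
}}

```text
time_s: 9.57
position: [0.4348, -0.1682, 0.0963]
tool_rot: [[-0.993, -0.12, 0.006], [-0.12, 0.993, -0.004], [-0.005, -0.005, -1.0]]
ft_force: [0.7, 0.5, -2.0]
grip_width: 0.0551
gripper_force: 44.5
```

```bash
python3 - <<'E'
from h import *
s=observe();print(s['position'],s['grip_width'],s['gripper_force'])
d=pic('wrist','w4.png')
fit(d,CH,[s['position'][0],s['position'][1],.12],da=8,z0=s['position'][2]-.013)
go([.586,-.3133,.10],89.5)
E
```

```text
[ 0.4348 -0.1682  0.0963] 0.05506936290593795 44.52008128166199
fit [ 0.4322 -0.1676] yaw 7.12 cost 1.72
shift [-13.34 -16.28  -0.45] turn 7.4 now y-angle 96.91 q6 -132.7
```

View pics/w4.png

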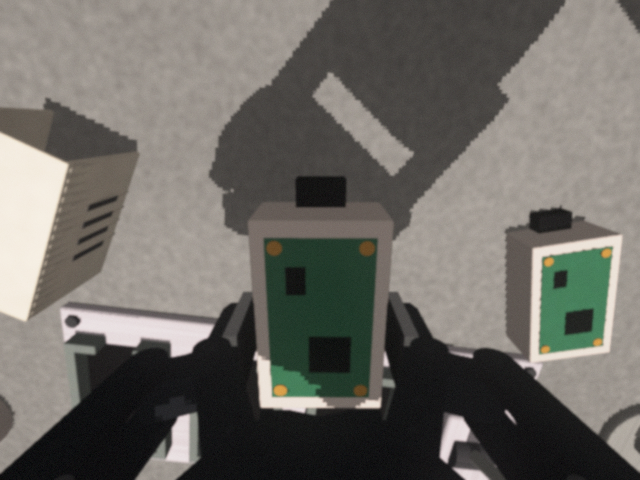

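The chassis is held squarely (board at (320,315), connector towards the robot).

>>> {"op": "move_arm", "data": {
  "series": "-6 -6 -1.5 2 -1;-13.4 -16.2 -1.5 7.4 -1;-13.4 -16.2 -1.5 7.4 -1;-13.4 -16.2 -1.5 7.4 -1;-13.4 -16.2 -1.5 7.4 -1;-13.4 -16.2 -1.5 7.4 -1;-13.4 -16.2 2.5 7.4 -1;-13.4 -16.2 2.5 7.4 -1"
}}

```text
time_s: 10.62
position: [0.5843, -0.3104, 0.0658]
tool_rot: [[-1.0, 0.008, -0.005], [0.008, 1.0, 0.004], [0.006, 0.004, -1.0]]
ft_force: [-1.2, 0.7, -2.0]
grip_width: 0.0546
gripper_force: 44.4
```

```bash
python3 - <<'E'
from h import *
s=observe();print(s['position'],s['ft_force'])
d=pic('wrist','w5.png')
p=s['position']
for zz in (.011,.015): fit(d,CH,[p[0],p[1],0],da=8,z0=p[2]-zz)
fit(d,NEST,[.587,-.22,0],da=8)
go([.586,-.3133,.023],89.5)
E
```

```text
[ 0.5843 -0.3104  0.0658] [-1.1807  0.6658 -2.0341]
fit [ 0.5813 -0.309 ] yaw -0.01 cost 2.57
fit [ 0.5829 -0.3096] yaw -0.56 cost 2.26
fit [ 0.5872 -0.2187] yaw -1.18 cost 3.27
shift [-0.08 -0.21  4.5 ] turn 0.0 now y-angle 89.52 q6 -127.7
```

View pics/w5.png

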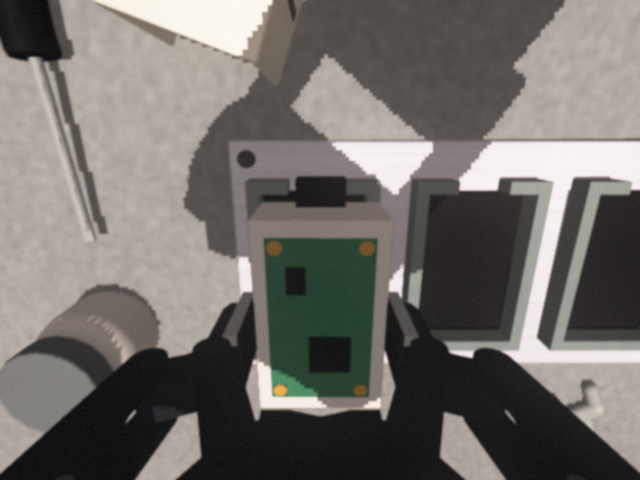

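The chassis is over nest 0, notch at (320,190) just under the connector. A finer measurement of the held board before lowering:

```bash
cat >> h.py <<'E'
def held(d,tag='held'):
    """centre/yaw of the held board: height from its known size 73.3 x 41.4 mm"""
    g=cv2.inRange(cv2.cvtColor(d['pixels'],cv2.COLOR_BGR2HSV),(45,60,20),(95,255,255))
    g=cv2.morphologyEx(g,cv2.MORPH_OPEN,np.ones((3,3)))
    n,l,st,ce=cv2.connectedComponentsWithStats(g)
    k=1+min(range(n-1),key=lambda i:abs(ce[i+1][0]-320)+(1e4 if st[i+1][4]<5000 else 0))
    c=max(cv2.findContours((l==k).astype(np.uint8),0,2)[0],key=cv2.contourArea)[:,0].astype(float)
    def m(z): return cv2.minAreaRect(np.array([ray(d,u,z)[:2] for u in c],np.float32)*1000)
    z=min(np.arange(.03,.3,.0005),key=lambda z:abs(sum(m(z)[1])-114.7))
    r=m(z);a=r[2] if r[1][0]>r[1][1] else r[2]-90
    p=np.array(observe()['position'])
    print(tag,np.array(r[0])/1000,np.array(r[1]),'yaw',round((a+90)%180-90,2),'zbot',round(z-.036,4),'off from TCP',np.array(r[0])/1000-p[:2],'tcp',p)
E
python3 - <<'E'
from h import *
for i in range(3): held(optics.get_image('wrist'))
d=optics.get_image('wrist')
g=d['pixels'].copy(); g[180:480,180:440]=128; d['pixels']=g
N=np.vstack([rect(0,k*.094,.094,.060,.024) for k in(0,1)])
fit(d,N,[.587,-.219,0],da=8)
E
```

```text
held [ 0.5822 -0.3106] [41.9983 72.5434] yaw -0.53 zbot 0.055 off from TCP [-0.0039  0.0013] tcp [ 0.5861 -0.3119  0.0693]
held [ 0.5828 -0.3112] [41.9163 72.5729] yaw -0.51 zbot 0.0565 off from TCP [-0.0037  0.0011] tcp [ 0.5865 -0.3122  0.07  ]
held [ 0.5832 -0.3116] [41.9666 72.7485] yaw -0.54 zbot 0.057 off from TCP [-0.0034  0.0009] tcp [ 0.5866 -0.3124  0.0702]
fit [ 0.5875 -0.2182] yaw -0.65 cost 3.54
```

>>> {"op": "move_arm", "data": {
  "series": "-0.28 -0.1 0 0 -1;-0.28 -0.1 2.8 0 -1;-0.28 -0.1 2.8 0 -1;-0.28 -0.1 2.8 0 -1;-0.28 -0.1 2.8 0 -1"
}}

```text
time_s: 11.5
position: [0.5892, -0.3133, 0.0412]
tool_rot: [[-1.0, 0.009, 0.001], [0.009, 1.0, -0.001], [-0.001, -0.001, -1.0]]
ft_force: [-0.5, 0.3, -3.0]
grip_width: 0.055
gripper_force: 44.7
```

```bash
python3 - <<'E'
from h import *
for i in range(2): held(optics.get_image('wrist'))
d=pic('wrist','w6.png')
g=d['pixels'].copy(); g[180:480,180:440]=128; d['pixels']=g
fit(d,np.vstack([rect(0,k*.094,.094,.060,.024) for k in(0,1)]),[.587,-.219,0],da=8)
E
```

```text
held [ 0.5852 -0.3128] [41.6691 73.0982] yaw -0.56 zbot 0.03 off from TCP [-0.0039  0.0006] tcp [ 0.5891 -0.3133  0.0411]
held [ 0.585  -0.3128] [41.597  73.0089] yaw -0.56 zbot 0.03 off from TCP [-0.004   0.0005] tcp [ 0.5891 -0.3132  0.0409]
fit [ 0.5782 -0.2182] yaw -0.23 cost 3.77
```

View pics/w6.png

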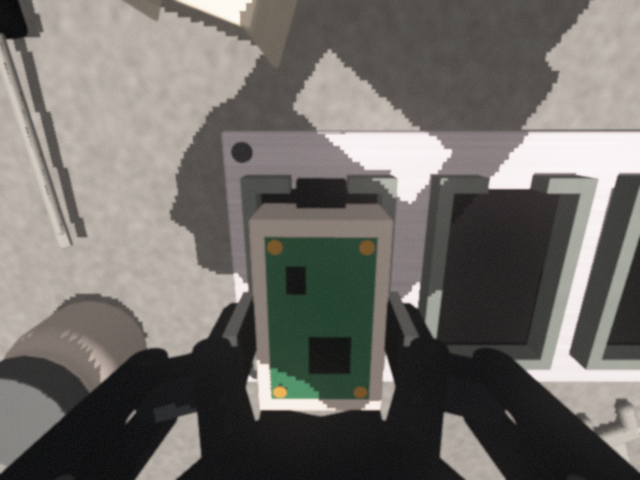

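Connector (320,192) is centred on the notch, just above the walls. Lowering.

>>> {"op": "move_arm", "data": {
  "series": "-0.1 0 0.3 0 -1;-0.1 0 0.8 0 -1;-0.1 0 1.3 0 -1;-0.1 0 1.7 0 -1;-0.1 0 1.9 0 -1;-0.1 0 1.9 0 -1"
}}

```text
time_s: 12.4
position: [0.5891, -0.3138, 0.0318]
tool_rot: [[-1.0, 0.008, 0.002], [0.008, 1.0, -0.004], [-0.002, -0.004, -1.0]]
ft_force: [-33.3, 14.5, 70.8]
grip_width: 0.0553
gripper_force: 55.5
```

```bash
python3 - <<'E'
from h import *
s=observe();print(s['ft_force'],s['wrist_torque'])
held(optics.get_image('wrist'))
E
```

```text
[-33.2721  14.5343  70.7564] [2.7118 4.8853 0.0241]
held [ 0.4374 -0.311 ] [40.6821 73.8915] yaw -0.19 zbot 0.252 off from TCP [-0.1517  0.0028] tcp [ 0.5891 -0.3138  0.0317]
```

>>> {"op": "move_arm", "data": {
  "series": "0 0 -0.8 0 -1;0 0 -1.9 0 -1;0.2 0 -1.9 0 -1;0.2 0 -1.9 0 -1;0.2 0 -1.9 0 -1"
}}

```text
time_s: 13.08
position: [0.5878, -0.3131, 0.0395]
tool_rot: [[-1.0, 0.009, -0.001], [0.009, 1.0, 0.001], [0.001, 0.001, -1.0]]
ft_force: [0.1, -0.7, -2.0]
grip_width: 0.0548
gripper_force: 47.0
```

```bash
python3 - <<'E'
from h import *
s=observe();print(s['ft_force'],s['wrist_torque'])
held(optics.get_image('wrist'))
d=pic('side','s1.png'); pic('wrist','w7.png')
u,v=P(d,[.586,-.313,.03])[0].astype(int);print(u,v)
im=d['pixels'][v-70:v+70,u-90:u+90]; cv2.imwrite('pics/s1c.png',cv2.resize(im,None,fx=4,fy=4,interpolation=cv2.INTER_CUBIC))
E
```

```text
[ 0.0749 -0.702  -1.9981] [-0.0133  0.011   0.038 ]
held [ 0.5805 -0.3124] [40.7429 73.9232] yaw -0.47 zbot 0.034 off from TCP [-0.0072  0.0007] tcp [ 0.5878 -0.3131  0.0396]
440 318
```

View pics/s1c.png

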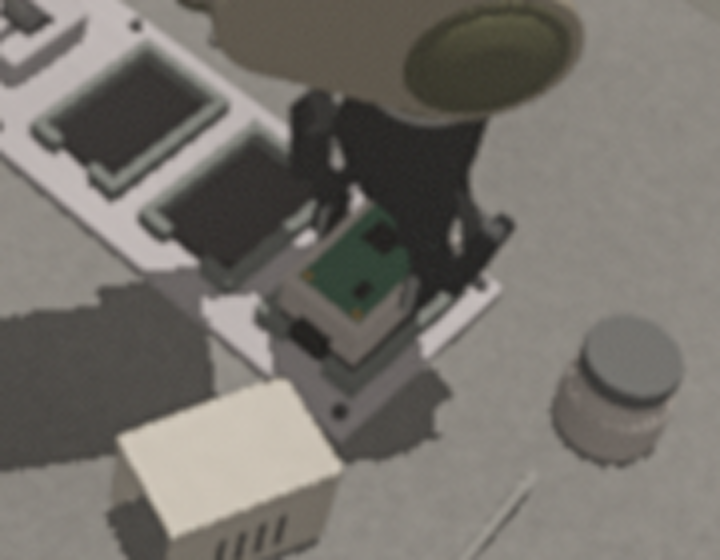

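Side crop: the chassis hovers over nest 0 with the connector at (310,335) just at the notch; it has slipped in the grip. I'll get its full tilt by PnP on the board corners.

```bash
cat >> h.py <<'E'
def pnp(d,tag='pnp'):
    g=cv2.inRange(cv2.cvtColor(d['pixels'],cv2.COLOR_BGR2HSV),(45,60,20),(95,255,255))
    g=cv2.morphologyEx(g,cv2.MORPH_CLOSE,np.ones((5,5)))
    n,l,st,ce=cv2.connectedComponentsWithStats(g)
    k=1+min(range(n-1),key=lambda i:abs(ce[i+1][0]-320)+(1e4 if st[i+1][4]<5000 else 0))
    c=cv2.convexHull(max(cv2.findContours((l==k).astype(np.uint8),0,2)[0],key=cv2.contourArea))
    q=cv2.approxPolyN(c,4,ensure_convex=True).reshape(4,2).astype(float)
    q=q[np.argsort(q[:,1])]; t=q[:2][np.argsort(q[:2,0])]; b=q[2:][np.argsort(q[2:,0])]
    im=np.vstack([t,b])   # top = -x; left = -y
    a,w=.0366,.0207; ob=np.array([[-a,-w,.0355],[-a,w,.0355],[a,-w,.0355],[a,w,.0355]])
    _,rv,tv=cv2.solvePnP(ob,im,np.array(d['camera_matrix'],float),None,flags=cv2.SOLVEPNP_ITERATIVE)
    Rc=cv2.Rodrigues(np.array(d['rvec'],float))[0]
    R=Rc.T@cv2.Rodrigues(rv)[0]; o=Rc.T@(tv.ravel()-np.array(d['tvec'],float).ravel())
    print(tag,'origin',o,'pitch(+x end up)',round(np.degrees(np.arcsin(R[2,0])),1),'roll(+y up)',round(np.degrees(np.arcsin(R[2,1])),1),'yaw',round(np.degrees(np.arctan2(R[1,0],R[0,0])),1),'\n corners bottom +x:',(R@[.045,0,0]+o),'-x:',(R@[-.045,0,0]+o), im.tolist())
    return R,o
E
python3 - <<'E'
from h import *
d=optics.get_image('wrist')
for f in ('w4','w6','w7'):
    d2=dict(d);d2['pixels']=cv2.imread(f'pics/{f}.png')
    pnp(d2,f)   # w4 pose frame differs
print(observe()['position'])
E
```

```text
w4 origin [ 0.5835 -0.312   0.0289] pitch(+x end up) -1.1 roll(+y up) 1.1 yaw -0.6 
 corners bottom +x: [ 0.6285 -0.3124  0.0281] -x: [ 0.5385 -0.3115  0.0298] [[264.0, 239.0], [376.0, 239.0], [272.0, 395.0], [367.0, 397.0]]
w6 origin [ 0.5844 -0.3128  0.0285] pitch(+x end up) 0.3 roll(+y up) -0.4 yaw -0.7 
 corners bottom +x: [ 0.6294 -0.3133  0.0288] -x: [ 0.5394 -0.3122  0.0283] [[265.0, 238.0], [376.0, 238.0], [272.0, 397.0], [367.0, 397.0]]
w7 origin [ 0.5859 -0.3123  0.0303] pitch(+x end up) 5.3 roll(+y up) 0.3 yaw -0.3 
 corners bottom +x: [ 0.6307 -0.3125  0.0344] -x: [ 0.541  -0.312   0.0262] [[265.0, 233.0], [375.0, 233.0], [271.0, 402.0], [370.0, 402.0]]
[ 0.5879 -0.3132  0.04  ]
```

>>> {"op": "move_arm", "data": {
  "series": "0.3 0 0 0 -1;0.3 0 0.5 0 -1;0.3 0 0.9 0 -1;0.3 0 1.3 0 -1;0.3 0 1.3 0 -1"
}}

```text
time_s: 13.9
position: [0.5865, -0.3133, 0.0288]
tool_rot: [[-1.0, 0.009, 0.004], [0.009, 1.0, -0.002], [-0.004, -0.002, -1.0]]
ft_force: [4.1, 1.8, 7.1]
grip_width: 0.0551
gripper_force: 48.2
```

```bash
python3 - <<'E'
from h import *
s=observe();print(s['ft_force'],s['wrist_torque'])
pnp(pic('wrist','w8.png'))
E
```

```text
[4.0852 1.7628 7.0502] [ 0.4045 -0.3643 -0.1161]
pnp origin [ 0.5834 -0.3126  0.0189] pitch(+x end up) 3.3 roll(+y up) -0.1 yaw -0.6 
 corners bottom +x: [ 0.6284 -0.3131  0.0215] -x: [ 0.5385 -0.3121  0.0163] [[265.0, 234.0], [376.0, 235.0], [271.0, 400.0], [369.0, 400.0]]
```

>>> {"op": "move_arm", "data": {
  "series": "-0.1 0 0.3 0 -1;-0.1 0 0.5 0 -1;-0.1 0 0.5 0 -1"
}}

```text
time_s: 14.32
position: [0.5886, -0.3136, 0.0247]
tool_rot: [[-1.0, 0.008, 0.007], [0.008, 1.0, -0.003], [-0.007, -0.003, -1.0]]
ft_force: [7.1, 3.2, 10.1]
grip_width: 0.0548
gripper_force: 49.0
```

```bash
python3 - <<'E'
from h import *
s=observe();print(s['ft_force'],s['wrist_torque'])
pnp(pic('wrist','w9.png'))
E
```

```text
[ 7.1465  3.2464 10.1149] [ 0.5111 -0.6651 -0.1695]
pnp origin [ 0.5831 -0.313   0.0156] pitch(+x end up) -0.5 roll(+y up) -0.5 yaw -0.7 
 corners bottom +x: [ 0.6281 -0.3135  0.0152] -x: [ 0.5381 -0.3124  0.0159] [[264.0, 237.0], [378.0, 237.0], [272.0, 397.0], [368.0, 397.0]]
```

>>> {"op": "move_arm", "data": {
  "series": "0 0 0 0 0.5;0 0 0 0 0.5;0 0 0 0 0.5;0 0 -2 0 0.5;0 0 -5 0 0.5;-2 0 -10 0 0.5;-4 0 -16 0 1;-4 0 -16 0 1"
}}

```text
time_s: 15.38
position: [0.6281, -0.3143, 0.1875]
tool_rot: [[-1.0, 0.008, 0.008], [0.008, 1.0, -0.006], [-0.008, -0.006, -1.0]]
ft_force: [-0.6, -0.2, -1.0]
grip_width: 0.0851
gripper_force: 0.0
```

```bash
python3 - <<'E'
from h import *
d=pic('wrist','w10.png')
s=observe();print(s['position'],s['grip_width'])
for z in (.010,.015,.02): fit(d,CH[:160],[.585,-.313,0],da=8,z0=z)
fit(d,NEST,[.587,-.219,0],da=8)
cv2.imwrite('pics/w10c.png',cv2.resize(d['pixels'][100:400,100:500],(800,600)))
E
```

```text
[ 0.6266 -0.3138  0.1841] 0.08585480574486236
fit [ 0.5857 -0.3127] yaw -0.66 cost 0.66
fit [ 0.5864 -0.319 ] yaw -0.41 cost 0.69
fit [ 0.5857 -0.307 ] yaw 0.1 cost 1.0
fit [ 0.5863 -0.2188] yaw -0.5 cost 0.79
```

View pics/w10c.png

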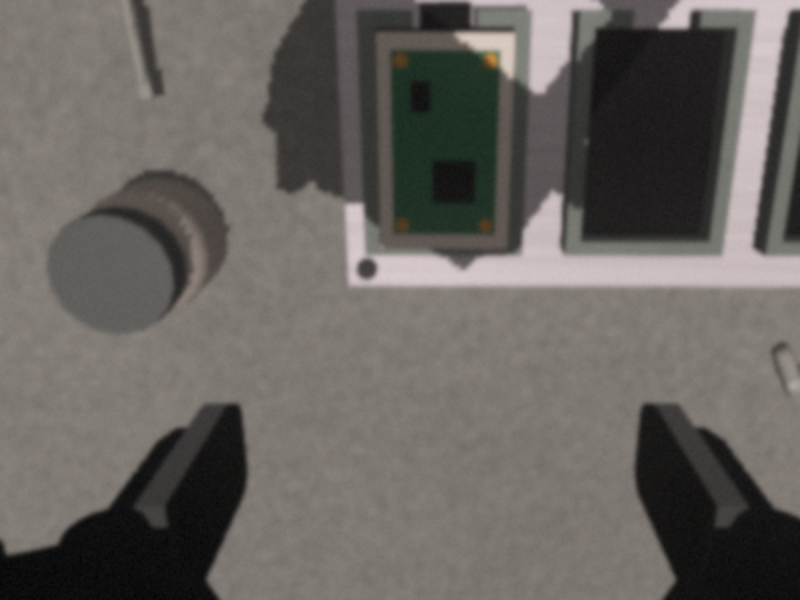

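Seated well: chassis rim evenly inside nest 0 with the connector (445,15) in the notch. Next the middle chassis.

```bash
python3 - <<'E'
from h import *
go([.4475,.0061,.18],106.7)
E
```

```text
shift [18.18 31.84  0.28] turn -17.2 now y-angle 89.53 q6 -125.8
```

>>> {"op": "move_arm", "data": {
  "series": "18.2 31.8 0 -17.2 1;18.2 31.8 0 -17.2 1;18.2 31.8 0 -17.2 1;18.2 31.8 0 -17.2 1;18.2 31.8 0 -17.2 1;18.2 31.8 0 -17.2 1;18.2 31.8 0 -17.2 1;18.2 31.8 0 -17.2 1"
}}

```text
time_s: 16.42
position: [0.4465, 0.0057, 0.1816]
tool_rot: [[-0.958, -0.287, -0.001], [-0.287, 0.958, 0.0], [0.001, 0.0, -1.0]]
ft_force: [0.8, -0.1, 0.2]
grip_width: 0.0857
gripper_force: 0.0
```

>>> {"op": "move_arm", "data": {
  "series": "0 0 5 0 1;0 0 5 0 1;0 0 5 0 1"
}}

```text
time_s: 16.8
position: [0.4474, 0.0053, 0.1331]
tool_rot: [[-0.958, -0.286, 0.001], [-0.286, 0.958, -0.0], [-0.0, -0.0, -1.0]]
ft_force: [0.8, 0.6, 0.9]
grip_width: 0.0857
gripper_force: 0.0
```

```bash
python3 - <<'E'
from h import *
d=pic('wrist','w11.png')
x=fit(d,CH,[.4475,.0061,.3],da=17)
s=observe();print(s['position'])
go([x[0],x[1],.013],90+np.degrees(x[2]),s)
E
```

```text
fit [0.4476 0.006 ] yaw 17.06 cost 0.88
[0.4476 0.0054 0.1335]
shift [ 0.    0.07 12.05] turn -0.4 now y-angle 106.66 q6 -121.2
```

>>> {"op": "move_arm", "data": {
  "series": "0 0.1 6 -0.4 1;0 0.1 12 -0.4 1;0 0.1 12 -0.4 1;0 0.1 12 -0.4 -1;0 0.1 12 -0.4 -1;0 0.1 12 -0.4 -1;0 0.1 12 -0.4 -1;0 0.1 12 -0.4 -1",
  "force": 50
}}

```text
time_s: 17.85
position: [0.448, 0.0066, 0.0151]
tool_rot: [[-0.956, -0.294, 0.006], [-0.294, 0.956, -0.002], [-0.005, -0.003, -1.0]]
ft_force: [-0.6, 0.2, 8.7]
grip_width: 0.0553
gripper_force: 52.4
```

>>> {"op": "move_arm", "data": {
  "series": "0 0 -3 0 -1;0 0 -7 0 -1;0 0 -10 0 -1;0 0 -10 0 -1;0 0 -10 0 -1"
}}

```text
time_s: 18.48
position: [0.446, 0.0071, 0.1125]
tool_rot: [[-0.956, -0.294, 0.0], [-0.294, 0.956, -0.0], [-0.0, -0.0, -1.0]]
ft_force: [-0.2, -0.7, -1.7]
grip_width: 0.0547
gripper_force: 55.2
```

```bash
python3 - <<'E'
from h import *
s=observe();print(s['position'],s['grip_width'])
pnp(optics.get_image('wrist'))
go([.5885,-.2188,.10],89.5)
E
```

```text
[0.446  0.0071 0.1125] 0.05472701247953397
pnp origin [0.442  0.0066 0.1024] pitch(+x end up) -1.4 roll(+y up) 0.4 yaw 17.0 
 corners bottom +x: [0.485  0.0197 0.1013] -x: [ 0.399  -0.0065  0.1035] [[264.0, 242.0], [377.0, 240.0], [272.0, 397.0], [367.0, 399.0]]
shift [ -6.99 -25.78   1.18] turn 17.6 now y-angle 107.1 q6 -121.5
```

>>> {"op": "move_arm", "data": {
  "series": "0 0 -4.5 0 -1;-3 -12 -4.5 8 -1;-7 -25.7 -4.5 17.6 -1;-7 -25.7 -4.5 17.6 -1;-7 -25.7 -4.5 17.6 -1;-7 -25.7 -4.5 17.6 -1;-7 -25.7 -1 17.6 -1;-7 -25.7 3.5 17.6 -1"
}}

```text
time_s: 19.52
position: [0.5888, -0.2184, 0.0755]
tool_rot: [[-1.0, 0.009, -0.0], [0.009, 1.0, 0.0], [0.0, 0.0, -1.0]]
ft_force: [-0.4, -0.5, -2.2]
grip_width: 0.0546
gripper_force: 55.2
```

>>> {"op": "move_arm", "data": {
  "series": "0 0 0 0 -1;0 0 3 0 -1;0 0 3 0 -1;0 0 3 0 -1;0 0 3 0 -1"
}}

```text
time_s: 20.15
position: [0.5895, -0.2184, 0.0489]
tool_rot: [[-1.0, 0.009, 0.002], [0.009, 1.0, -0.001], [-0.002, -0.001, -1.0]]
ft_force: [-0.5, 0.8, -2.2]
grip_width: 0.0547
gripper_force: 55.0
```

```bash
python3 - <<'E'
from h import *
s=observe();print(s['position'],s['ft_force'])
for i in range(2): pnp(pic('wrist','w12.png'));held(optics.get_image('wrist'))
E
```

```text
[ 0.5895 -0.2184  0.0489] [-0.4672  0.8214 -2.1528]
pnp origin [ 0.5855 -0.218   0.0383] pitch(+x end up) -1.4 roll(+y up) -0.6 yaw -0.4 
 corners bottom +x: [ 0.6304 -0.2183  0.0372] -x: [ 0.5405 -0.2178  0.0393] [[264.0, 242.0], [376.0, 240.0], [272.0, 397.0], [368.0, 397.0]]
held [ 0.587  -0.2176] [42.0864 72.4095] yaw -0.43 zbot 0.036 off from TCP [-0.0022  0.0006] tcp [ 0.5892 -0.2183  0.0484]
pnp origin [ 0.5854 -0.2174  0.0374] pitch(+x end up) -1.7 roll(+y up) 0.2 yaw -0.3 
 corners bottom +x: [ 0.6304 -0.2176  0.0361] -x: [ 0.5404 -0.2171  0.0388] [[264.0, 242.0], [376.0, 242.0], [273.0, 397.0], [368.0, 397.0]]
held [ 0.5871 -0.2175] [42.2711 72.6466] yaw -0.44 zbot 0.035 off from TCP [-0.0019  0.0007] tcp [ 0.589  -0.2182  0.0479]
```

>>> {"op": "move_arm", "data": {
  "series": "0.22 -0.08 0 0 -1;0.22 -0.08 0.6 0 -1;0.22 -0.08 1.1 0 -1;0.22 -0.08 1.4 0 -1;0.22 -0.08 1.7 0 -1;0.22 -0.08 1.7 0 -1"
}}

```text
time_s: 21.1
position: [0.5866, -0.2188, 0.0301]
tool_rot: [[-1.0, 0.009, -0.0], [0.009, 1.0, 0.0], [0.0, 0.0, -1.0]]
ft_force: [0.2, -1.0, -2.1]
grip_width: 0.0547
gripper_force: 55.1
```

```bash
python3 - <<'E'
from h import *
s=observe();print(s['position'],s['ft_force'],s['wrist_torque'])
pnp(pic('wrist','w13.png'));held(optics.get_image('wrist'))
E
```

```text
[ 0.5866 -0.2188  0.0301] [ 0.183  -0.976  -2.1372] [-0.104  -0.0159 -0.0141]
pnp origin [ 0.5828 -0.2179  0.0191] pitch(+x end up) -1.8 roll(+y up) 0.3 yaw -0.3 
 corners bottom +x: [ 0.6278 -0.2181  0.0177] -x: [ 0.5378 -0.2177  0.0206] [[264.0, 242.0], [376.0, 242.0], [273.0, 397.0], [368.0, 397.0]]
held [ 0.5845 -0.2182] [42.222 72.4  ] yaw -0.45 zbot 0.0175 off from TCP [-0.0023  0.0007] tcp [ 0.5867 -0.2189  0.0304]
```

Inside the pocket with no contact. Down the rest and release.

>>> {"op": "move_arm", "data": {
  "series": "0 0 0.3 0 -1;0 0 0.6 0 -1;0 0 0.7 0 -1;0 0 0.7 0 -1"
}}

```text
time_s: 21.7
position: [0.5867, -0.2189, 0.0252]
tool_rot: [[-1.0, 0.008, 0.001], [0.008, 1.0, -0.001], [-0.001, -0.001, -1.0]]
ft_force: [-6.4, 1.5, 13.2]
grip_width: 0.055
gripper_force: 56.9
```

>>> {"op": "move_arm", "data": {
  "series": "0 0 0 0 0.5;0 0 0 0 0.5;0 0 0 0 0.5;0 0 -2 0 0.5;0 0 -5 0 0.5;-2 0 -10 0 0.5;-4 0 -16 0 1;-4 0 -16 0 1"
}}

```text
time_s: 22.7
position: [0.629, -0.2199, 0.1882]
tool_rot: [[-1.0, 0.008, 0.009], [0.008, 1.0, -0.005], [-0.009, -0.005, -1.0]]
ft_force: [-0.5, 0.1, -1.6]
grip_width: 0.0852
gripper_force: 0.0
```

```bash
python3 - <<'E'
from h import *
optics.get_image('wrist')
d=pic('wrist','w14.png')
s=observe();print(s['position'],s['grip_width'])
for z in (.010,.015,.02): fit(d,CH[:160],[.585,-.2188,0],da=8,z0=z)
fit(d,NEST,[.587,-.219,0],da=8)
go([.4471,.1695,.22],85.4)
E
```

```text
[ 0.6265 -0.2191  0.183 ] 0.08528508151535653
fit [ 0.5859 -0.218 ] yaw -0.43 cost 0.39
fit [ 0.5861 -0.2247] yaw -0.17 cost 0.79
fit [ 0.5862 -0.2244] yaw -0.27 cost 0.48
fit [ 0.5864 -0.2189] yaw -0.51 cost 1.37
shift [18.27 38.71 -3.7 ] turn 4.1 now y-angle 89.52 q6 -119.0
```

>>> {"op": "move_arm", "data": {
  "series": "18.2 38.7 -3.7 4.1 1;18.2 38.7 -3.7 4.1 1;18.2 38.7 -3.7 4.1 1;18.2 38.7 -3.7 4.1 1;18.2 38.7 -3.7 4.1 1;18.2 38.7 -3.7 4.1 1;18.2 38.7 -3.7 4.1 1;18.2 38.7 -3.7 4.1 1"
}}

```text
time_s: 23.8
position: [0.4456, 0.1717, 0.2193]
tool_rot: [[-0.997, 0.076, -0.003], [0.076, 0.997, 0.0], [0.003, -0.0, -1.0]]
ft_force: [0.3, -0.8, -0.6]
grip_width: 0.0855
gripper_force: 0.0
```

>>> {"op": "move_arm", "data": {
  "series": "0 0 5 0 1;0 0 9 0 1;0 0 9 0 1;0 0 9 0 1"
}}

```text
time_s: 24.3
position: [0.4487, 0.1689, 0.1311]
tool_rot: [[-0.997, 0.081, 0.001], [0.081, 0.997, 0.0], [-0.001, 0.0, -1.0]]
ft_force: [0.1, 0.5, -1.0]
grip_width: 0.0853
gripper_force: 0.0
```

```bash
python3 - <<'E'
from h import *
d=pic('wrist','w15.png')
x=fit(d,CH,[.4471,.1695,-.08],da=17)
s=observe();print(s['position'])
go([x[0],x[1],.013],90+np.degrees(x[2]),s)
E
```

```text
fit [0.4475 0.1693] yaw -5.47 cost 0.88
[0.4489 0.1691 0.1315]
shift [ 0.16  0.01 11.85] turn 0.8 now y-angle 85.37 q6 -78.9
```

>>> {"op": "move_arm", "data": {
  "series": "0.1 0 6 0.8 1;0.1 0 11.8 0.8 1;0.1 0 11.8 0.8 1;0.1 0 11.8 0.8 -1;0.1 0 11.8 0.8 -1;0.1 0 11.8 0.8 -1;0.1 0 11.8 0.8 -1;0.1 0 11.8 0.8 -1",
  "force": 50
}}

```text
time_s: 25.35
position: [0.4486, 0.1696, 0.0152]
tool_rot: [[-0.996, 0.094, 0.006], [0.094, 0.996, 0.001], [-0.006, 0.001, -1.0]]
ft_force: [-1.2, -1.5, 9.3]
grip_width: 0.0548
gripper_force: 52.6
```

>>> {"op": "move_arm", "data": {
  "series": "0 0 -4 0 -1;0 0 -9 0 -1;0 0 -14.5 0 -1;0 0 -14.5 0 -1;0 0 -14.5 0 -1"
}}

```text
time_s: 25.98
position: [0.4464, 0.1694, 0.1575]
tool_rot: [[-0.996, 0.094, 0.0], [0.094, 0.996, 0.0], [-0.0, 0.0, -1.0]]
ft_force: [-0.7, 0.0, -2.8]
grip_width: 0.055
gripper_force: 56.2
```

```bash
python3 - <<'E'
from h import *
s=observe();print(s['position'],s['grip_width'])
go([.588,-.1248,.157],89.5)
E
```

```text
[0.4464 0.1694 0.1575] 0.05497444956615496
shift [-16.86 -27.96   0.05] turn -4.9 now y-angle 84.61 q6 -78.1
```

>>> {"op": "move_arm", "data": {
  "series": "-16.9 -28 0 -4.9 -1;-16.9 -28 0 -4.9 -1;-16.9 -28 0 -4.9 -1;-16.9 -28 0 -4.9 -1;-16.9 -28 0 -4.9 -1;-16.9 -28 0 -4.9 -1;-16.9 -28 0 -4.9 -1;-16.9 -28 0 -4.9 -1"
}}

```text
time_s: 26.98
position: [0.5882, -0.1236, 0.1568]
tool_rot: [[-1.0, 0.007, -0.002], [0.007, 1.0, 0.001], [0.002, 0.001, -1.0]]
ft_force: [-0.3, 0.1, -1.7]
grip_width: 0.0546
gripper_force: 56.1
```

>>> {"op": "move_arm", "data": {
  "series": "0 0 5 0 -1;0 0 9 0 -1;0 0 10.8 0 -1;0 0 10.8 0 -1;0 0 10.8 0 -1;0 0 10.8 0 -1"
}}

```text
time_s: 27.72
position: [0.5894, -0.1251, 0.0506]
tool_rot: [[-1.0, 0.008, 0.002], [0.008, 1.0, -0.001], [-0.002, -0.001, -1.0]]
ft_force: [0.8, -0.6, -3.2]
grip_width: 0.0551
gripper_force: 56.0
```

```bash
python3 - <<'E'
from h import *
s=observe();print(s['position'],s['ft_force'])
for i in range(2): pnp(pic('wrist','w16.png'));held(optics.get_image('wrist'))
E
```

```text
[ 0.5894 -0.1251  0.0506] [ 0.7964 -0.5642 -3.2207]
pnp origin [ 0.5851 -0.1248  0.0398] pitch(+x end up) -1.2 roll(+y up) -0.7 yaw -0.4 
 corners bottom +x: [ 0.6301 -0.1251  0.0389] -x: [ 0.5401 -0.1244  0.0408] [[264.0, 240.0], [376.0, 240.0], [272.0, 397.0], [368.0, 396.0]]
held [ 0.5861 -0.1244] [41.831  72.7267] yaw -0.37 zbot 0.0385 off from TCP [-0.0031  0.0008] tcp [ 0.5892 -0.1252  0.0501]
pnp origin [ 0.5853 -0.1236  0.0394] pitch(+x end up) -0.9 roll(+y up) 1.5 yaw -0.2 
 corners bottom +x: [ 0.6303 -0.1237  0.0386] -x: [ 0.5403 -0.1234  0.0401] [[264.0, 240.0], [376.0, 240.0], [273.0, 396.0], [368.0, 398.0]]
held [ 0.586  -0.1245] [41.8482 72.7471] yaw -0.43 zbot 0.038 off from TCP [-0.0031  0.0007] tcp [ 0.5891 -0.1253  0.0498]
```

>>> {"op": "move_arm", "data": {
  "series": "0.14 -0.03 0 0 -1;0.14 -0.03 0.6 0 -1;0.14 -0.03 1.2 0 -1;0.14 -0.03 1.6 0 -1;0.14 -0.03 1.9 0 -1;0.14 -0.03 1.9 0 -1"
}}

```text
time_s: 28.68
position: [0.5875, -0.1255, 0.0301]
tool_rot: [[-1.0, 0.009, -0.0], [0.009, 1.0, 0.0], [0.0, 0.0, -1.0]]
ft_force: [0.0, 0.0, -2.7]
grip_width: 0.0546
gripper_force: 56.1
```

```bash
python3 - <<'E'
from h import *
s=observe();print(s['position'],s['ft_force'],s['wrist_torque'])
pnp(pic('wrist','w17.png'));held(optics.get_image('wrist'))
E
```

```text
[ 0.5875 -0.1255  0.0301] [ 0.0229  0.0385 -2.6645] [ 0.0381 -0.0211  0.0033]
pnp origin [ 0.5826 -0.125   0.0197] pitch(+x end up) -2.0 roll(+y up) -0.4 yaw -0.7 
 corners bottom +x: [ 0.6275 -0.1256  0.0181] -x: [ 0.5376 -0.1245  0.0213] [[264.0, 240.0], [377.0, 240.0], [272.0, 396.0], [367.0, 396.0]]
held [ 0.4317 -0.1238] [42.1275 72.5327] yaw -0.45 zbot 0.259 off from TCP [-0.156   0.0018] tcp [ 0.5876 -0.1256  0.0304]
```

>>> {"op": "move_arm", "data": {
  "series": "0 0 0.3 0 -1;0 0 0.6 0 -1;0 0 0.7 0 -1;0 0 0.7 0 -1"
}}

```text
time_s: 29.28
position: [0.5876, -0.1256, 0.0252]
tool_rot: [[-1.0, 0.009, 0.001], [0.009, 1.0, -0.0], [-0.001, -0.0, -1.0]]
ft_force: [-6.1, 0.7, 14.1]
grip_width: 0.0549
gripper_force: 58.1
```

>>> {"op": "move_arm", "data": {
  "series": "0 0 0 0 0.5;0 0 0 0 0.5;0 0 0 0 0.5;0 0 -2 0 0.5;0 0 -5 0 0.5;-2 0 -10 0 0.5;-4 0 -16 0 1;-4 0 -20 0 1"
}}

```text
time_s: 30.28
position: [0.6286, -0.1259, 0.2259]
tool_rot: [[-1.0, 0.008, 0.003], [0.008, 1.0, -0.001], [-0.003, -0.001, -1.0]]
ft_force: [0.2, -0.5, -0.1]
grip_width: 0.0854
gripper_force: 0.0
```

```bash
python3 - <<'E'
from h import *
optics.get_image('wrist')
d=pic('wrist','w18.png')
s=observe();print(s['position'],s['grip_width'])
for z in (.010,.015,.02): fit(d,CH[:160],[.586,-.1248,0],da=8,z0=z)
for k,y in ((0,-.3127),(1,-.2185)): fit(d,CH[:160],[.586,y,0],da=8,z0=.01)
fit(d,NEST,[.587,-.219,0],da=8)
# covers, rail
for c in('scene','side'):
    D=pic(c,c+'2.png')
    for p in((.426,-.346,.2),(.412,.352,0)): fit(D,COV,[p[0],p[1],p[2]],da=41)
go([.60,.30,.38],0)
E
```

```text
[ 0.6291 -0.1263  0.2283] 0.08528138657288564
fit [ 0.5872 -0.125 ] yaw -0.43 cost 0.39
fit [ 0.5873 -0.1189] yaw -0.42 cost 0.65
fit [ 0.5876 -0.1189] yaw -0.68 cost 0.83
fit [ 0.5866 -0.3134] yaw -0.61 cost 0.22
fit [ 0.5871 -0.2184] yaw -0.39 cost 0.34
fit [ 0.5876 -0.2195] yaw -0.37 cost 1.16
fit [ 0.4252 -0.3445] yaw -20.48 cost 0.25
fit [0.413  0.3506] yaw 7.84 cost 0.27
fit [ 0.4231 -0.3467] yaw -20.0 cost 0.27
fit [0.4112 0.3475] yaw 7.31 cost 0.18
shift [  3.11  42.56 -15.68] turn 89.5 now y-angle 89.5 q6 -111.4
```

All three read as seated flat at floor height. Now the covers; look at the rail from above on the way.

>>> {"op": "move_arm", "data": {
  "series": "2 21 -16 0 1;2 42.5 -16 0 1;2 42.5 -16 0 1;2 42.5 -16 0 1;2 42.5 -16 0 1;2 42.5 -16 0 1;2 42.5 -16 0 1;2 42.5 -16 0 1"
}}

```text
time_s: 31.48
position: [0.6106, 0.3027, 0.382]
tool_rot: [[-1.0, 0.005, -0.002], [0.005, 1.0, -0.0], [0.002, -0.0, -1.0]]
ft_force: [0.6, -0.7, -0.0]
grip_width: 0.0854
gripper_force: 0.0
```

>>> {"op": "move_arm", "data": {
  "series": "0 0 0 0 1;0 0 0 0 1;0 0 0 0 1"
}}

```text
time_s: 31.85
position: [0.6115, 0.298, 0.3828]
tool_rot: [[-1.0, 0.01, -0.001], [0.01, 1.0, -0.0], [0.001, -0.0, -1.0]]
ft_force: [-0.8, 1.0, 0.8]
grip_width: 0.0857
gripper_force: 0.0
```

```bash
python3 - <<'E'
from h import *
d=pic('wrist','w19.png')
print(observe()['position'])
BAR=np.vstack([seg((s*.009,-.145,.14),(s*.009,.145,.14),80) for s in(-1,1)])
BARM=np.vstack([BAR,rect(0,0,.018,.300,.14)])
for yy in (-.02,0): fit(d,BARM,[.585,.289+yy,0],da=8)
fit(d,COV,[.412,.349,.13],da=17)
print(spotter.mark_of('rail_mid','wrist')[:2])
for c in('scene','side'):
    D=optics.get_image(c); fit(D,BARM,[.585,.289,0],da=8)
E
```

```text
[0.6115 0.2981 0.383 ]
fit [0.5836 0.2953] yaw 0.23 cost 1.24
fit [0.5836 0.2953] yaw 0.2 cost 1.24
fit [0.4125 0.3512] yaw 7.65 cost 3.37
[{'point': [0.5823, 0.2913, 0.14], 'score': 0.68}]
fit [0.5785 0.29  ] yaw 0.64 cost 1.02
fit [0.5818 0.2973] yaw 2.7 cost 0.62
```

View pics/w19.png

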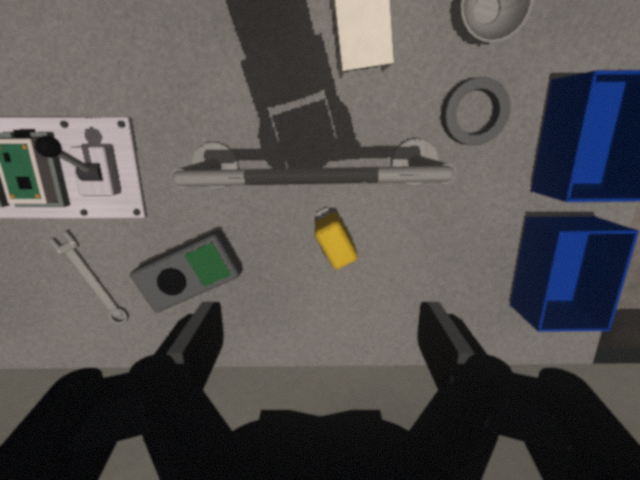

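The bar runs from (174,178) to (452,173), lever still open at (48,147).

```bash
python3 - <<'E'
from h import *
d=optics.get_image('wrist')
for u in((174,178.5),(452,173.5),(313,176)): print(ray(d,u,.14))
go([.4115,.349,.15],97.6)
E
```

```text
[0.5859 0.1337 0.14  ]
[0.583  0.4489 0.14  ]
[0.5844 0.2916 0.14  ]
shift [20.02  4.83 23.34] turn -8.1 now y-angle 89.47 q6 -73.4
```

>>> {"op": "move_arm", "data": {
  "series": "20 4.8 10 -8.1 1;20 4.8 23.3 -8.1 1;20 4.8 23.3 -8.1 1;20 4.8 23.3 -8.1 1;20 4.8 23.3 -8.1 1;20 4.8 23.3 -8.1 1;20 4.8 23.3 -8.1 1;20 4.8 23.3 -8.1 1"
}}

```text
time_s: 33.1
position: [0.4134, 0.3492, 0.1518]
tool_rot: [[-0.991, -0.131, 0.003], [-0.131, 0.991, 0.002], [-0.003, 0.001, -1.0]]
ft_force: [0.3, -0.4, 0.2]
grip_width: 0.0853
gripper_force: 0.0
```

```bash
python3 - <<'E'
from h import *
d=pic('wrist','w20.png')
x=fit(d,COV,[.412,.349,.13],da=17)
print(observe()['position'])
go([x[0],x[1],.043],90+np.degrees(x[2]))
E
```

```text
fit [0.4127 0.3512] yaw 7.6 cost 0.33
[0.4132 0.3492 0.1516]
shift [ 0.05  0.2  10.86] turn -0.0 now y-angle 97.55 q6 -69.9
```

>>> {"op": "move_arm", "data": {
  "series": "0 0.2 4 0 1;0 0.2 8 0 1;0 0.2 10.9 0 1;0 0.2 10.9 0 1;0 0.2 10.9 0 -1;0 0.2 10.9 0 -1;0 0.2 10.9 0 -1;0 0.2 10.9 0 -1",
  "force": 35
}}

```text
time_s: 34.15
position: [0.4125, 0.3514, 0.0431]
tool_rot: [[-0.991, -0.132, 0.004], [-0.132, 0.991, 0.002], [-0.004, 0.001, -1.0]]
ft_force: [0.1, -1.5, 6.7]
grip_width: 0.0616
gripper_force: 39.1
```

>>> {"op": "move_arm", "data": {
  "series": "0 0 -5 0 -1;0 0 -10 0 -1;0 0 -15 0 -1;0 0 -19 0 -1;0 0 -19 0 -1;0 0 -19 0 -1"
}}

```text
time_s: 34.9
position: [0.4108, 0.3507, 0.2305]
tool_rot: [[-0.991, -0.132, -0.001], [-0.132, 0.991, -0.001], [0.001, -0.0, -1.0]]
ft_force: [-0.3, -0.7, -1.7]
grip_width: 0.0612
gripper_force: 40.7
```

```bash
python3 - <<'E'
from h import *
s=observe();print(s['position'],s['grip_width'],s['ft_force'])
d=pic('wrist','w21.png')
p=s['position']
fit(d,COV,[p[0],p[1],.13],da=8,z0=p[2]-.043)
go([.5842-.0006,.2913+.062,.235],0.5)
E
```

```text
[0.4108 0.3507 0.2305] 0.06122692395515124 [-0.2641 -0.7263 -1.7376]
fit [0.4002 0.3499] yaw 7.56 cost 2.62
shift [-17.16  -2.02  -0.53] turn -82.9 now y-angle 97.6 q6 -69.7
```

>>> {"op": "move_arm", "data": {
  "series": "-17.2 -2 -0.5 97.1 -1;-17.2 -2 -0.5 97.1 -1;-17.2 -2 -0.5 97.1 -1;-17.2 -2 -0.5 97.1 -1;-17.2 -2 -0.5 97.1 -1;-17.2 -2 -0.5 97.1 -1;-17.2 -2 -0.5 97.1 -1;-17.2 -2 -0.5 97.1 -1"
}}

```text
time_s: 35.95
position: [0.5842, 0.3538, 0.2342]
tool_rot: [[-0.196, 0.981, -0.003], [0.981, 0.196, -0.001], [-0.001, -0.003, -1.0]]
ft_force: [1.1, -0.1, -1.6]
grip_width: 0.0609
gripper_force: 40.6
```

```bash
python3 - <<'E'
from h import *
print(observe()['position'])
go([.5836,.3533,.235],0.5)
E
```

```text
[0.5842 0.3538 0.2342]
shift [-0.04 -0.07 -0.07] turn 10.8 now y-angle 11.3 q6 10.0
```

>>> {"op": "move_arm", "data": {
  "series": "0 0 0 10.8 -1;0 0 0 10.8 -1;0 0 0 10.8 -1;0 0 0 10.8 -1"
}}

```text
time_s: 36.45
position: [0.5845, 0.3539, 0.236]
tool_rot: [[-0.017, 1.0, -0.001], [1.0, 0.017, -0.0], [-0.0, -0.001, -1.0]]
ft_force: [0.3, 0.7, -1.7]
grip_width: 0.0615
gripper_force: 40.6
```

```bash
python3 - <<'E'
from h import *
print(observe()['position'])
go([.5836,.3533,.129],0.5)
d=pic('wrist','w22.png')
s=observe();p=s['position']
fit(d,COV,[p[0],p[1],1.58],da=8,z0=p[2]-.043)
E
```

```text
[0.5845 0.3539 0.236 ]
shift [-0.06 -0.08 10.7 ] turn 0.5 now y-angle 0.98 q6 20.3
fit [0.5845 0.3658] yaw 91.04 cost 2.62
```

View pics/w22.png

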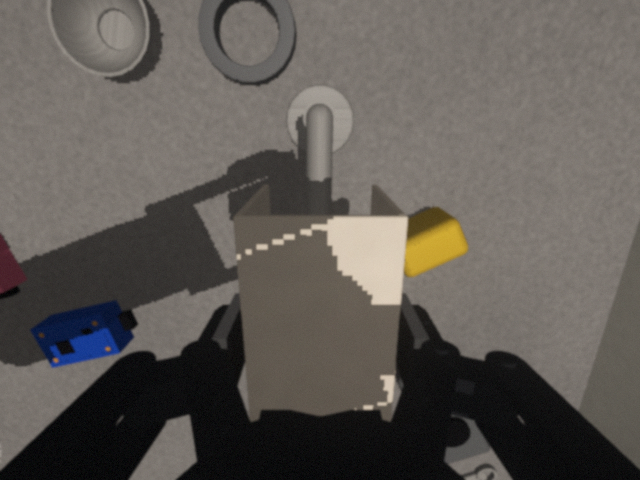

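The cover (centre column 320) is aligned over the bar (column 319). Lowering.

>>> {"op": "move_arm", "data": {
  "series": "0 0 5 0.4 -1;0 0 9 0.4 -1;0 0 10.5 0.4 -1;0 0 10.8 0.4 -1;0 0 11 0.4 -1;0 0 11 0.4 -1"
}}

```text
time_s: 37.25
position: [0.585, 0.3541, 0.1276]
tool_rot: [[-0.008, 1.0, 0.002], [1.0, 0.008, 0.001], [0.001, 0.002, -1.0]]
ft_force: [-0.7, 0.1, -2.0]
grip_width: 0.0618
gripper_force: 40.5
```

>>> {"op": "move_arm", "data": {
  "series": "0 0 0.2 0 -1;0 0 0.35 0 -1;0 0 0.35 0 -1"
}}

```text
time_s: 37.62
position: [0.5849, 0.3541, 0.1252]
tool_rot: [[-0.008, 1.0, 0.003], [1.0, 0.008, 0.001], [0.001, 0.003, -1.0]]
ft_force: [-2.8, -0.7, 9.3]
grip_width: 0.0612
gripper_force: 41.8
```

>>> {"op": "move_arm", "data": {
  "series": "0 0 0 0 0.6;0 0 0 0 0.8;0 0 0 0 0.8;0 0 -3 0 1;0 0 -7 0 1;0 0 -11 0 1;0 0 -14 0 1;0 0 -14 0 1"
}}

```text
time_s: 38.62
position: [0.5851, 0.3542, 0.2652]
tool_rot: [[-0.008, 1.0, 0.005], [1.0, 0.008, 0.002], [0.002, 0.005, -1.0]]
ft_force: [0.4, -0.4, -1.2]
grip_width: 0.0856
gripper_force: 0.0
```

```bash
python3 - <<'E'
from h import *
optics.get_image('wrist');d=pic('wrist','w23.png')
print(observe()['position'],observe()['grip_width'])
fit(d,COV,[.5845,.354,1.58],da=8,z0=.082)
D=pic('side','s2.png'); fit(D,COV,[.5845,.354,1.58],da=8,z0=.082)
D=pic('scene','c3.png'); fit(D,COV,[.5845,.354,1.58],da=8,z0=.082)
go([.4242,-.3456,.25],69.7)
E
```

```text
[0.5843 0.3538 0.2617] 0.08539798186494743
fit [0.5848 0.3548] yaw 90.49 cost 1.05
fit [0.5719 0.353 ] yaw 77.37 cost 0.94
fit [0.5851 0.3555] yaw 89.09 cost 0.63
shift [-69.81 -16.56   1.22] turn -69.2 now y-angle 0.46 q6 20.8
```

The cover hangs. On to the second one.

>>> {"op": "move_arm", "data": {
  "series": "-35 -8.3 1 -35 1;-35 -8.3 1 -35 1;-35 -8.3 1 -35 1;-35 -8.3 1 -35 1;-35 -8.3 1 -35 1;-35 -8.3 1 -35 1;-35 -8.3 1 -35 1;-35 -8.3 1 -35 1"
}}

```text
time_s: 39.83
position: [0.5043, 0.0036, 0.2523]
tool_rot: [[-0.58, 0.815, -0.001], [0.815, 0.58, 0.001], [0.001, -0.0, -1.0]]
ft_force: [0.3, 0.0, -0.8]
grip_width: 0.0855
gripper_force: 0.0
```

```bash
python3 - <<'E'
from h import *
print(observe()['position'])
go([.4242,-.3456,.16],69.7)
E
```

```text
[0.5043 0.0036 0.2523]
shift [-23.82 -26.77   9.22] turn -34.3 now y-angle 35.45 q6 -48.5
```

>>> {"op": "move_arm", "data": {
  "series": "-23.8 -26.8 0 -34.3 1;-23.8 -26.8 0 -34.3 1;-23.8 -26.8 0 -34.3 1;-23.8 -26.8 0 -34.3 1;-23.8 -26.8 0 -34.3 1;-23.8 -26.8 0 -34.3 1;-23.8 -26.8 0 -34.3 1;-23.8 -26.8 0 -34.3 1"
}}

```text
time_s: 40.83
position: [0.4248, -0.3452, 0.2523]
tool_rot: [[-0.939, 0.345, -0.0], [0.345, 0.939, 0.001], [0.001, 0.001, -1.0]]
ft_force: [-0.4, 0.3, 1.0]
grip_width: 0.0855
gripper_force: 0.0
```

>>> {"op": "move_arm", "data": {
  "series": "0 0 6 0 1;0 0 9.2 0 1;0 0 9.2 0 1;0 0 9.2 0 1"
}}

```text
time_s: 41.32
position: [0.4252, -0.3456, 0.1625]
tool_rot: [[-0.939, 0.344, 0.002], [0.344, 0.939, -0.002], [-0.002, -0.001, -1.0]]
ft_force: [-0.0, -0.5, 0.6]
grip_width: 0.0855
gripper_force: 0.0
```

```bash
python3 - <<'E'
from h import *
d=pic('wrist','w24.png')
x=fit(d,COV,[.4242,-.3456,-.35],da=17)
print(observe()['position'])
go([x[0],x[1],.043],90+np.degrees(x[2]))
E
```

```text
fit [ 0.4247 -0.3445] yaw -19.78 cost 0.42
[ 0.4251 -0.3459  0.1627]
shift [ 0.12  0.14 11.97] turn -0.4 now y-angle 69.83 q6 -121.4
```

>>> {"op": "move_arm", "data": {
  "series": "0.1 0.14 4 -0.4 1;0.1 0.14 8 -0.4 1;0.1 0.14 12 -0.4 1;0.1 0.14 12 -0.4 1;0.1 0.14 12 -0.4 -1;0.1 0.14 12 -0.4 -1;0.1 0.14 12 -0.4 -1;0.1 0.14 12 -0.4 -1",
  "force": 35
}}

```text
time_s: 42.38
position: [0.4246, -0.3452, 0.0432]
tool_rot: [[-0.941, 0.339, 0.003], [0.339, 0.941, -0.003], [-0.004, -0.002, -1.0]]
ft_force: [0.0, -0.1, 6.8]
grip_width: 0.0611
gripper_force: 38.6
```

>>> {"op": "move_arm", "data": {
  "series": "0 0 -5 0 -1;0 0 -10 0 -1;0 0 -15 0 -1;0 0 -20 0 -1;0 0 -20 0 -1;0 0 -20 0 -1"
}}

```text
time_s: 43.12
position: [0.4233, -0.344, 0.2407]
tool_rot: [[-0.941, 0.339, -0.0], [0.339, 0.941, 0.0], [0.0, 0.0, -1.0]]
ft_force: [-0.2, 0.5, -2.2]
grip_width: 0.0616
gripper_force: 40.9
```

```bash
python3 - <<'E'
from h import *
s=observe();print(s['position'],s['grip_width'],s['ft_force'])
go([.5848,.2293,.24],0.5)
E
```

```text
[ 0.4233 -0.344   0.2407] 0.06158000027627476 [-0.2064  0.4655 -2.1637]
shift [ 4.26 59.4   0.08] turn 69.7 now y-angle 70.16 q6 -121.7
```

>>> {"op": "move_arm", "data": {
  "series": "2.1 30 -1 35 -1;2.1 30 -1 35 -1;2.1 30 -1 35 -1;2.1 30 -1 35 -1;2.1 30 -1 35 -1;2.1 30 -1 35 -1;2.1 30 -1 35 -1;2.1 30 -1 35 -1"
}}

```text
time_s: 44.12
position: [0.5054, -0.0562, 0.2503]
tool_rot: [[-0.574, 0.819, -0.001], [0.819, 0.574, 0.0], [0.001, -0.001, -1.0]]
ft_force: [0.0, -0.2, -1.5]
grip_width: 0.0612
gripper_force: 40.8
```

```bash
python3 - <<'E'
from h import *
print(observe()['position'])
go([.5847,.2303,.24],0.5)
E
```

```text
[ 0.5054 -0.0562  0.2503]
shift [18.89 22.95  1.02] turn 34.6 now y-angle 35.06 q6 -54.8
```

>>> {"op": "move_arm", "data": {
  "series": "18.9 23 0.5 34.6 -1;18.9 23 0.5 34.6 -1;18.9 23 0.5 34.6 -1;18.9 23 0.5 34.6 -1;18.9 23 0.5 34.6 -1;18.9 23 0.5 34.6 -1;18.9 23 0.5 34.6 -1;18.9 23 0.5 34.6 -1"
}}

```text
time_s: 45.12
position: [0.5851, 0.2301, 0.2459]
tool_rot: [[-0.007, 1.0, -0.0], [1.0, 0.007, -0.0], [-0.0, -0.0, -1.0]]
ft_force: [-0.1, 0.9, -2.3]
grip_width: 0.0611
gripper_force: 40.8
```

>>> {"op": "move_arm", "data": {
  "series": "0 0 0 0 -1;0 0 0 0 -1"
}}

```text
time_s: 45.38
position: [0.585, 0.2312, 0.2461]
tool_rot: [[-0.009, 1.0, 0.0], [1.0, 0.009, 0.0], [0.0, 0.0, -1.0]]
ft_force: [0.4, -0.4, -2.1]
grip_width: 0.0614
gripper_force: 40.8
```

```bash
python3 - <<'E'
from h import *
d=pic('wrist','w25.png')
print(observe()['position'])
go([.5847,.2303,.127],0.5)
E
```

```text
[0.585  0.2314 0.246 ]
shift [-0.11 -0.03 11.9 ] turn 0.0 now y-angle 0.52 q6 10.3
```

View pics/w25.png

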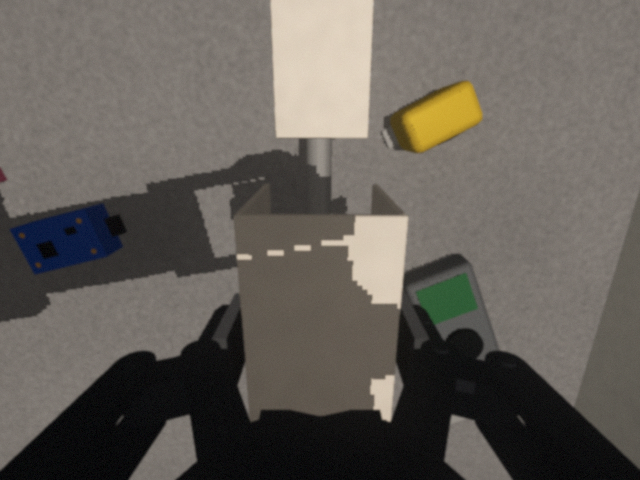

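The second cover is aligned with the bar, and the first hangs ahead at (322,70) with a clear gap. Lowering.

>>> {"op": "move_arm", "data": {
  "series": "-0.1 0 5 0 -1;-0.1 0 9 0 -1;-0.1 0 11 0 -1;-0.1 0 11.6 0 -1;-0.1 0 11.9 0 -1;-0.1 0 12.1 0 -1;-0.1 0 12.1 0 -1"
}}

```text
time_s: 46.3
position: [0.5852, 0.231, 0.1255]
tool_rot: [[-0.01, 1.0, 0.001], [1.0, 0.01, 0.0], [0.0, 0.001, -1.0]]
ft_force: [-0.5, -0.1, -2.4]
grip_width: 0.0612
gripper_force: 40.9
```

>>> {"op": "move_arm", "data": {
  "series": "0 0 0.15 0 -1;0 0 0.3 0 -1;0 0 0.3 0 -1"
}}

```text
time_s: 46.68
position: [0.5853, 0.2309, 0.1252]
tool_rot: [[-0.01, 1.0, 0.004], [1.0, 0.01, 0.0], [0.0, 0.004, -1.0]]
ft_force: [-6.9, -1.9, 15.9]
grip_width: 0.0612
gripper_force: 43.0
```

>>> {"op": "move_arm", "data": {
  "series": "0 0 -0.1 0 0.6;0 0 -0.1 0 0.8;0 0 -0.1 0 0.8;0 0 -3 0 1;0 0 -7 0 1;0 0 -11 0 1;0 0 -14 0 1;0 0 -14 0 1"
}}

```text
time_s: 47.68
position: [0.5856, 0.2311, 0.264]
tool_rot: [[-0.01, 1.0, 0.005], [1.0, 0.01, 0.001], [0.001, 0.005, -1.0]]
ft_force: [-0.1, -0.6, 0.4]
grip_width: 0.0852
gripper_force: 0.0
```

```bash
python3 - <<'E'
from h import *
optics.get_image('wrist');d=pic('wrist','w26.png')
print(observe()['position'],observe()['grip_width'])
for y in(.231,.354): fit(d,COV,[.5845,y,1.58],da=8,z0=.082)
D=pic('side','s3.png');D=pic('scene','c4.png')
for k,y in ((0,-.3132),(1,-.2185),(2,-.125)):
    fit(D,CH[:160],[.586,y,0],da=8,z0=.01)
for c in('scene','side'):print([(np.array(r['point']).round(3),round(r['score'],2)) for r in spotter.mark_of('valve_tip',c)][:2], [(np.array(r['point']).round(3),round(r['score'],2)) for r in spotter.mark_of('chassis0',c)])
go([.505,-.03,.26],90)
E
```

```text
[0.5847 0.2308 0.2608] 0.08552634512077034
fit [0.5851 0.2319] yaw 90.59 cost 0.68
fit [0.5848 0.3552] yaw 90.58 cost 2.91
fit [ 0.5868 -0.313 ] yaw 0.05 cost 0.37
fit [ 0.587 -0.218] yaw -0.14 cost 0.29
fit [ 0.587  -0.1253] yaw -0.46 cost 0.38
[(array([ 0.55 , -0.028,  0.1  ]), 0.49), (array([ 0.586, -0.221,  0.013]), 0.17)] [(array([ 0.586, -0.128,  0.012]), 0.84), (array([ 0.585, -0.316,  0.009]), 0.76), (array([0.191, 0.282, 0.002]), 0.7), (array([ 0.302,  0.189, -0.002]), 0.68), (array([ 0.59, -0.22,  0.01]), 0.59)]
[(array([0.582, 0.231, 0.081]), 0.66), (array([ 0.584, -0.218, -0.001]), 0.57)] [(array([0.194, 0.283, 0.   ]), 0.86), (array([ 0.59 , -0.127,  0.012]), 0.74), (array([0.299, 0.187, 0.   ]), 0.6), (array([ 0.583, -0.312,  0.009]), 0.59), (array([ 0.584, -0.218,  0.007]), 0.56)]
shift [-26.01  -8.24   0.13] turn -89.4 now y-angle 0.56 q6 10.2
```

Both covers hang and all chassis are in place; now clamp with the lever.

>>> {"op": "move_arm", "data": {
  "series": "-26 -8.7 0 -89.4 -1;-26 -8.7 0 -89.4 -1;-26 -8.7 0 -89.4 -1;-26 -8.7 0 -89.4 -1;-26 -8.7 0 -89.4 -1;-26 -8.7 0 -89.4 -1;-26 -8.7 0 -89.4 -1;-26 -8.7 0 -89.4 -1"
}}

```text
time_s: 49.08
position: [0.5004, -0.03, 0.2616]
tool_rot: [[-0.994, 0.107, -0.0], [0.107, 0.994, 0.0], [0.0, 0.0, -1.0]]
ft_force: [0.3, -0.2, -1.6]
grip_width: 0.0001
gripper_force: 0.0
```

```bash
python3 - <<'E'
from h import *
print(observe()['position'])
go([.498,-.03,.26],90)
E
```

```text
[ 0.5004 -0.03    0.2616]
shift [ 0.24 -0.02  0.16] turn -6.1 now y-angle 83.87 q6 -100.9
```

>>> {"op": "move_arm", "data": {
  "series": "0.2 0 0 -6 -1;0.2 0 6 -6 -1;0.2 0 12 -6 -1;0.2 0 17.5 -6 -1;0.2 0 17.5 -6 -1;0.2 0 17.5 -6 -1"
}}

```text
time_s: 49.82
position: [0.4996, -0.03, 0.0887]
tool_rot: [[-1.0, 0.008, 0.003], [0.008, 1.0, -0.001], [-0.003, -0.001, -1.0]]
ft_force: [0.3, 0.2, 0.9]
grip_width: -0.0002
gripper_force: 0.0
```

>>> {"op": "move_arm", "data": {
  "series": "-2 0 0 0 -1;-4 0 0 0 -1;-6 0 0 0 -1;-8 0 0 0 -1;-9 0 0 0 -1;-9.8 0 0 0 -1;-9.8 0 0 0 -1"
}}

```text
time_s: 50.7
position: [0.5968, -0.0306, 0.0874]
tool_rot: [[-1.0, 0.008, 0.001], [0.008, 1.0, -0.0], [-0.001, -0.0, -1.0]]
ft_force: [-0.1, -0.8, 0.6]
grip_width: 0.0002
gripper_force: 0.0
```

>>> {"op": "move_arm", "data": {
  "series": "-0.4 0 0 0 -1;-0.8 0 0 0 -1;-0.8 0 0 0 -1"
}}

```text
time_s: 51.08
position: [0.6032, -0.0305, 0.0867]
tool_rot: [[-1.0, 0.008, -0.004], [0.008, 1.0, 0.0], [0.004, 0.0, -1.0]]
ft_force: [-7.1, -0.4, 2.4]
grip_width: -0.0001
gripper_force: 3.6
```

>>> {"op": "move_arm", "data": {
  "series": "-0.3 0 0 0 -1;-0.5 0 0 0 -1;-0.5 0 0 0 -1"
}}

```text
time_s: 51.45
position: [0.6038, -0.0304, 0.0865]
tool_rot: [[-1.0, 0.008, -0.015], [0.008, 1.0, 0.001], [0.015, 0.0, -1.0]]
ft_force: [-28.2, -1.9, 15.8]
grip_width: 0.0004
gripper_force: 14.4
```

>>> {"op": "move_arm", "data": {
  "series": "2 0 0 0 -1;4 0 0 0 -1;6 0 -4 0 -1;6 0 -10 0 -1;4 0 -16 0 -1;2 0 -22 0 -1;0 0 -28 0 -1;0 0 -28 0 -1"
}}

```text
time_s: 52.45
position: [0.6111, -0.0308, 0.3713]
tool_rot: [[-1.0, 0.008, 0.01], [0.008, 1.0, -0.002], [-0.01, -0.002, -1.0]]
ft_force: [0.5, 0.5, -0.4]
grip_width: 0.0001
gripper_force: 0.0
```

```bash
python3 - <<'E'
from h import *
optics.get_image('wrist');D=pic('scene','c5.png');d=pic('wrist','w27.png');D2=pic('side','s4.png')
print(observe()['position'])
for c in('scene','side','wrist'):print([(np.array(r['point']).round(3),round(r['score'],2)) for r in spotter.mark_of('valve_tip',c)][:2])
for y in (-.3132,-.2185,-.125): fit(D,CH[:160],[.586,y,0],da=8,z0=.01);fit(D2,CH[:160],[.586,y,0],da=8,z0=.01)
cv2.imwrite('pics/fin.png',np.vstack([cv2.resize(D['pixels'][170:350,130:530],(600,270)),cv2.resize(D2['pixels'][120:380,100:520],(600,330))]))
E
```

```text
[ 0.609  -0.0305  0.3651]
[(array([ 0.626, -0.028,  0.102]), 0.66)]
[(array([ 0.628, -0.03 ,  0.102]), 0.59)]
[(array([ 0.63 , -0.031,  0.101]), 0.95)]
fit [ 0.587 -0.313] yaw 0.09 cost 0.37
fit [ 0.5908 -0.3224] yaw -0.09 cost 0.41
fit [ 0.5871 -0.218 ] yaw -0.15 cost 0.31
fit [ 0.5915 -0.2095] yaw -0.62 cost 0.57
fit [ 0.5877 -0.1252] yaw -0.45 cost 0.41
fit [ 0.592  -0.1448] yaw 0.32 cost 0.43
```

View pics/fin.png

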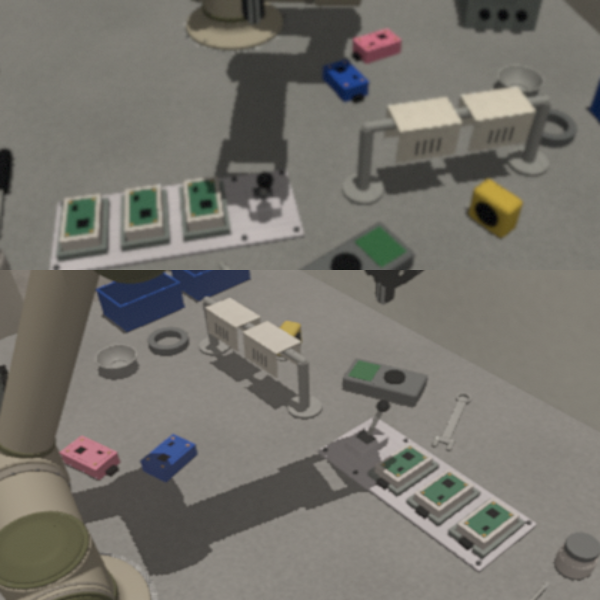

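Both views show three chassis flat in their nests, both covers astride the bar, the lever over away from the robot at (265,182) / (383,405), and the bystanders where they were. I'm handing it in.

```bash
python3 -c "
from rig import order
print(order.close_job())"
```

```text
the job is handed in; nothing more can be done
None
```

I handed the job in at about 52 s: lever pulled open first, all three chassis seated in their own nests, both covers hung on the rail, then the lever pushed over to clamp. The final pictures confirm this; the hand-in returned no verdict.

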